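# Tighten the mold clamp crosswise with the slot key

### The job

Pick up the slot key from its cork pad and use it to tighten the four blue wing nuts of the plaster mold clamp clockwise, evenly, in two crosswise passes (one nut, then the one diagonally opposite, then the other two): in the first pass turn each wing only to its yellow line, in the second turn each fully home to its red line. Then stand the key upright back on its cork pad and let go. Turn the nuts with the key only, keep the fingers off the clamp, and leave the pottery and other tools where they are.

Things in the scene. Friction and masses are not known exactly. Their poses are not given: they have to be found in the camera images.
- clamp: the mold clamp, fixed to the table: two white plaster discs (112 mm wide) between a plywood base (170 x 150 mm) and an aluminium pressure plate. Origin at the centre of its underside on the table. Four blue wing nuts stand on the plate at (x, y) = (+-48, +-48) mm in its frame
- clamp_top (a point): centre of the top of the pressure plate (164 mm along x, 140 along y), 82 mm above the table; axes as the clamp. By each nut, at the wing's end nearer the plate's x edge, are two short painted lines on the plate, radial to the nut: yellow = first pass (wing parallel to the clamp's x axis), red = fully tight
- key: the slot key: 100 mm tall, about 0.25 kg, loose, standing upright on the cork pad, handle up; origin at the centre of its foot, z up its shaft. Foot: two parallel brass jaws 44 mm long (along its x), each 8 mm thick, with a straight slot between them 15 mm wide, 18 mm deep, open below and at both ends. Works the same turned by half a turn
- key_handle (a point): centre of the key's dark wooden handle, 80 mm above the foot on its axis: a bar 60 mm long along the key's x (parallel to the slot), 16 mm thick (y), 40 mm tall. Grip it across its 16 mm
- pad: the key's square cork pad, fixed to the table, 100 x 100 mm, 6 mm thick; origin at the centre of its underside
- nut0 (a joint): turn of wing nut 0 (at the +x +y corner of the clamp; diagonally opposite nut 2), rad: grows clockwise seen from above (tightening); 0 slackest, 0.75 wing on the yellow line, 1.5 red line and hard stop. Starts between 0 and 0.25. Friction about 0.1 N m; stays where it is left
- nut0_top (a point): top centre of wing nut 0 on its axis, 108 mm above the table, turning with it: x along the wing, z up. Wing: blue bar 44 mm long, 7 thick, 16 tall, on a hub 20 mm wide, 10 tall. With the key's foot 13 mm below this point its jaws straddle the wing, clear of the hub, with 4 mm play each side: the key turns about 0.18 rad before the wing follows
- nut1 (a joint): turn of wing nut 1 (at the -x +y corner of the clamp; diagonally opposite nut 3), rad: grows clockwise seen from above (tightening); 0 slackest, 0.75 wing on the yellow line, 1.5 red line and hard stop. Starts between 0 and 0.25. Friction about 0.1 N m; stays where it is left
- nut1_top (a point): top centre of wing nut 1 on its axis, 108 mm above the table, turning with it: x along the wing, z up. Wing: blue bar 44 mm long, 7 thick, 16 tall, on a hub 20 mm wide, 10 tall. With the key's foot 13 mm below this point its jaws straddle the wing, clear of the hub, with 4 mm play each side: the key turns about 0.18 rad before the wing follows
- nut2 (a joint): turn of wing nut 2 (at the -x -y corner of the clamp; diagonally opposite nut 0), rad: grows clockwise seen from above (tightening); 0 slackest, 0.75 wing on the yellow line, 1.5 red line and hard stop. Starts between 0 and 0.25. Friction about 0.1 N m; stays where it is left
- nut2_top (a point): top centre of wing nut 2 on its axis, 108 mm above the table, turning with it: x along the wing, z up. Wing: blue bar 44 mm long, 7 thick, 16 tall, on a hub 20 mm wide, 10 tall. With the key's foot 13 mm below this point its jaws straddle the wing, clear of the hub, with 4 mm play each side: the key turns about 0.18 rad before the wing follows
- nut3 (a joint): turn of wing nut 3 (at the +x -y corner of the clamp; diagonally opposite nut 1), rad: grows clockwise seen from above (tightening); 0 slackest, 0.75 wing on the yellow line, 1.5 red line and hard stop. Starts between 0 and 0.25. Friction about 0.1 N m; stays where it is left
- nut3_top (a point): top centre of wing nut 3 on its axis, 108 mm above the table, turning with it: x along the wing, z up. Wing: blue bar 44 mm long, 7 thick, 16 tall, on a hub 20 mm wide, 10 tall. With the key's foot 13 mm below this point its jaws straddle the wing, clear of the hub, with 4 mm play each side: the key turns about 0.18 rad before the wing follows
- candleholder: bystander: green glazed clay candleholder, 76 mm wide, 62 mm tall, standing on the blue tile; origin at the centre of its underside
- jar: bystander: small black burnished clay vase, 70 mm wide, 75 mm tall; origin at the centre of its underside
- bowl: bystander: terracotta bowl, 100 mm wide, 40 mm tall; origin at the centre of its underside
- cup: bystander: blue glazed cup, 70 mm wide, 70 mm tall; origin at the centre of its underside
- spare_half: bystander: loose white plaster mold half, a disc 104 mm wide and 28 mm tall; origin at the centre of its underside
- spoon: bystander: copper burnishing spoon lying flat, 150 mm long along its own x
- brush: bystander: paint brush lying flat, 170 mm long along its own x
There are look-alikes about, which are no part of the job. There is more than one size of the pad; the job needs the middle-sized.

How it is judged:
On the way, in this order (a step that is already met when the one before it is completed fails the run):
1. the key is lifted off its pad (height (world z) of key above 0.05 m), for 0.1 s.
2. first pass: two diagonally opposite nuts are at half way (turn above 0.5) while the other two are still slack (below 0.35) (((value of joint each of nut0, nut2 above 0.5 rad and value of joint each of nut1, nut3 below 0.35 rad) or (value of joint each of nut1, nut3 above 0.5 rad and value of joint each of nut0, nut2 below 0.35 rad))), for 0.1 s.
3. first pass complete: all four nuts above 0.5 and none above 1.1 (value of joint nut0 between 0.5 and 1.1 rad and value of joint nut1 between 0.5 and 1.1 rad and value of joint nut2 between 0.5 and 1.1 rad and value of joint nut3 between 0.5 and 1.1 rad), for 0.1 s.
4. second pass: two diagonally opposite nuts are fully home (above 1.38) while the other two are still at half way (below 1.1) (((value of joint each of nut0, nut2 above 1.38 rad and value of joint each of nut1, nut3 below 1.1 rad) or (value of joint each of nut1, nut3 above 1.38 rad and value of joint each of nut0, nut2 below 1.1 rad))), for 0.1 s.
5. second pass complete: all four nuts fully home (above 1.38) (value of joint each of nut0, nut1, nut2, nut3 above 1.38 rad), for 0.1 s.
At the end, for the whole second after the job is handed in: all four wing nuts are turned beyond 1.38 rad (stop at 1.5), and the key stands released, at rest and upright (within 0.1 rad) on the cork pad, its axis within 40 mm of the pad's centre (all of step 5 and horizontal distance between key and pad below 0.04 m and z of key in the frame of pad between 0.003 and 0.01 m and angle between key's own z axis and vertical below 0.1 rad and linear speed of key below 0.02 m/s and contact force between the fingers and key below 0.1 N); the robot touches nothing.
It fails at once if a nut is turned past 1.1 while another has not yet had its first pass (below 0.5) (value of joint any of nut0, nut1, nut2, nut3 above 1.1 rad and value of joint any of nut0, nut1, nut2, nut3 below 0.5 rad).
It fails at once if the fingers or the arm touch the clamp or its nuts (over 2 N) (contact force between any of the fingers, the arm and clamp above 2 N).
It fails at once if a piece of pottery, the spare mold half, the spoon or the brush is moved more than 30 mm (distance of any of candleholder, jar, bowl, cup, spare_half, spoon, brush from where it was at the start of the episode above 0.03 m).
It also fails if it takes over 72 s, if anything falls off the work surface, if the arm or the gripper's body presses on something with over 40 N, if the wrist force passes 120 N, or if a joint passes its speed limit or range.

### The arm

A 6-joint arm with a two-finger parallel gripper is mounted at the origin on the work surface. World frame = base frame: x ahead of the robot, y to its left, z up, the work surface at z = 0. Lengths are in m, angles in rad, forces in N, time in s.
With the tool pointing down it reaches from about 0.35 to 0.85 m from the base axis. Payload 8.1 kg.
Tool frame: the origin (TCP) lies on the centre line of the jaws, within the pads' length; the fingertips stand 11 mm ahead of it and the grasp point (between the pads) lies 8 mm behind it (tip_reach is the z of the fingertips in the tool frame, in m); z points along the fingers, y is the direction in which the jaws open and shut (so a half turn about z gives the same grasp; the last joint's range is limited). The gripper opens to 93 mm and grips with 3 to 60 N. Pads are 15 mm wide; open, the fingers measure 128 mm over their backs; the gripper's body (75 mm by 188 mm) begins 65 mm behind the grasp point.
Start: joints at [-1.211, 0.13, 1.488, -0, 1.523, -0.085], TCP at [0.258, -0.542, 0.23] pointing down, gripper open.
Joint ranges: [-2.96, 2.96], [-0.89, 2.26], [0.02, 2.5], [-1.34, 4.48], [0, 2.73], [-2.66, 2.66]. Speed limits (rad/s): [2.39, 2.39, 2.79, 3.14, 3.14, 3.14].

### API

Orientations are given as a rotation vector (axis times angle).
In Python, from plant import read_state, read_camera, camera_params, close_job, silhouettes, tip_of, tip_reach gives the robot as it stands.
- The arm moves only by the shell command python3 -m creep 'ROWS' [FORCE]. ROWS is JSON, a list of rows, each a list of 5 numbers: the shift along the tool's x, y, z in m, then the turn about the tool's z in rad, then the closure in counts, from 0 (fully open) to 255 (shut). In form: [[dx, dy, dz, twist, gripper], ...]. A call has 1 to 12 rows; each row shifts and turns the commanded pose from where the row before left it, along the tool's axes as they then stand; what a row does not reach is not made up. A row lasts 1/12 s, in which the tool goes at most 41.7 mm and 7.16 degrees, less where a joint would pass 70% of its speed; a pose out of reach is approached as far as the arm can. A call is refused whole if a number of a shift passes 0.0417 or a number of a turn 0.125, either way. A call with a gripper value outside its range is refused whole. The fingers move at their own pace and stop on an object; FORCE is the grip in N (left out, the last holds). Time passes only in rows, so rows that do not move let the fingers close. It gives the time, the measured TCP pose, the force and the opening at its end, in the units of the state.
- read_state(): the state, without advancing time (a new reading comes with each control period).
- read_camera(name): name is "scene" or "top" or "wrist"; returns the picture (480x640x3 uint8, red, green, blue); there is no depth.
- camera_params(name): a dict with "fov_y" (degrees; the focal length in pixels is half the picture's height over the tangent of half this angle, whatever the lens; pixels are square), "cx", "cy" (the principal point, pixels), "position" and "rotation" of the camera in the world. Camera axes: x right, y down, z forward; pixel columns grow to the right and rows downward; lengths in m; the calibration is good to about 2 mm. A picture is of the moment at which its call begins: read the wrist's pose just before it. camera_params takes no time and is no camera call; for the wrist camera it gives the pose at the moment of the call.
- close_job(): hands the job in, once; it reports no verdict.
Trained networks look in the newest picture that a camera, given by its name, has taken for a name from the list of things; names that differ only in an ending like _2 or _b are one class to them, and where a whole thing is asked for, a point or a joint stands for the part that bears it (a point fixed in the world has none). Each returns a list of dicts, best first, with "confidence" (0 to 1); they miss things now and then, are a little off and sometimes report something else, mostly with a low value. They report only what shows in the picture. A call takes as long as a camera call. They do not tell look-alikes from the thing itself.
- silhouettes(camera, query): "region" (480x640 bool, what is visible of it) and "pixel" ([column, row] in pixels, amid what is visible of it).
- tip_of(camera, query): "pixel" ([column, row] in pixels: a listed point, or the origin of a listed thing).
The state is a dict: "t": time; "q": joint angles; "dq": joint speeds; "joint_torque": joint torques, N m; "tool_pos": TCP position; "orientation": TCP orientation; "force": force on the tool from outside, world axes, zero at the start; "wrist_torque": the same for the moment, N m; "opening": finger opening in m.
Only numpy, scipy, OpenCV 4.12 (cv2) and the standard library are available. Lean on these libraries where they do the work, as an engineer would, in place of code of your own. Each camera call takes 0.05 s, during which the arm holds its last target.

## Working session

There is one attempt and no reset: what is moved stays moved. The work goes in short steps, Python scripts to look and compute and a shell command to move; the robot and the scene stay as the last step left them, time stands still between calls to the robot, and variables do not carry over. Pictures are saved under pics/ and viewed, and the job is handed in when it is done.

```bash
mkdir -p pics; ls
python3 - <<'E'
from plant import *
import cv2
s=read_state();print(s)
for n in ["scene","top","wrist"]:
    p=camera_params(n);print(n,p)
    im=read_camera(n);cv2.imwrite(f"pics/{n}0.png",im[:,:,::-1])
E
```

```text
pics
{'t': 0.0, 'q': array([-1.21141017e+00,  1.31158837e-01,  1.48926903e+00, -4.48999075e-05,
        1.52303479e+00, -8.54105965e-02]), 'dq': array([-0.00039334, -0.00166656, -0.00145297,  0.00039513,  0.00095975,
        0.00193989]), 'joint_torque': array([ 1.09806719e-03, -5.59842718e+01, -4.91751659e+01,  7.70762167e-02,
        3.58129630e-02, -1.19093434e-04]), 'tool_pos': array([ 0.25796597, -0.5410915 ,  0.22859448]), 'orientation': array([-3.06241746e+00, -6.92535805e-01,  4.70638592e-04]), 'force': array([-0.56128535,  0.05275629, -0.03257356]), 'wrist_torque': array([-0.01204839, -0.05153298, -0.05875975]), 'opening': 0.09280532223926136}
scene {'fov_y': 51.79940747368981, 'cx': 310.2131042798306, 'cy': 236.4946841881902, 'position': array([1.13357689, 0.63387629, 1.10958739]), 'rotation': array([-1.05306126, -2.52400316,  0.92414219])}
top {'fov_y': 49.38625699358764, 'cx': 322.0234262222584, 'cy': 243.256325383161, 'position': array([0.3583206 , 0.02502621, 1.21088727]), 'rotation': array([-2.18561196,  2.13130715, -0.17260999])}
wrist {'fov_y': 66.96188350092326, 'cx': 315.8344266415301, 'cy': 236.26206681942313, 'position': array([ 0.32847908, -0.50828955,  0.38298937]), 'rotation': array([ 2.44706537, -1.54375763, -0.22358942])}
```

View pics/scene0.png

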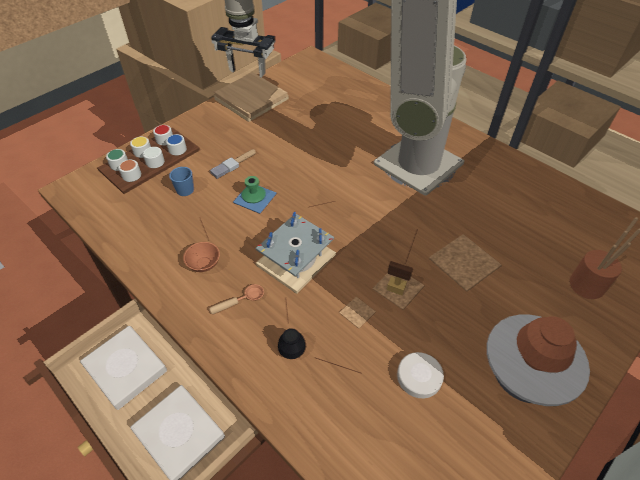

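View pics/top0.png

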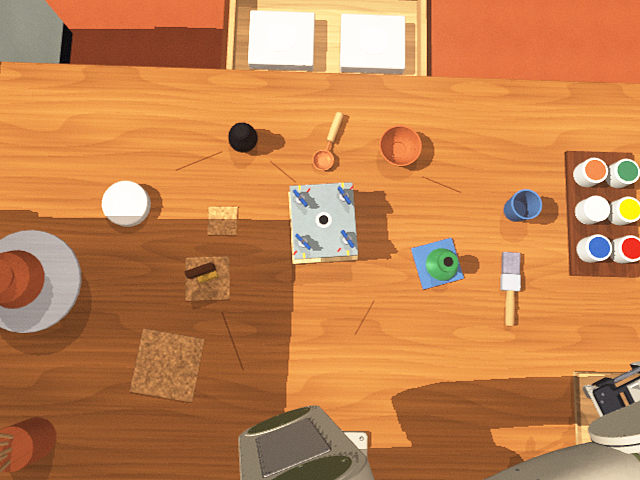

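View pics/wrist0.png

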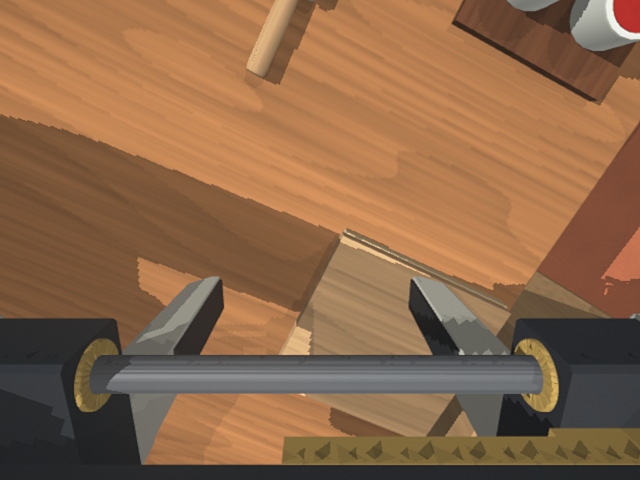

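The top view shows the key on the middle pad near px (207,277), the clamp at (323,220), and the brush, cup and candleholder to the right. I'll measure next.

```bash
cat > h.py <<'E'
import numpy as np, cv2
from scipy.spatial.transform import Rotation as R
from plant import *
def K(p):
    f=240/np.tan(np.radians(p["fov_y"]/2)); return f
def unproj(p,px,z):
    f=K(p); d=np.array([(px[0]-p["cx"])/f,(px[1]-p["cy"])/f,1.]); d=R.from_rotvec(p["rotation"]).apply(d)
    o=np.array(p["position"]); return o+d*(z-o[2])/d[2]
def proj(p,X):
    c=R.from_rotvec(p["rotation"]).inv().apply(np.atleast_2d(X)-p["position"]); f=K(p)
    return np.c_[c[:,0]/c[:,2]*f+p["cx"],c[:,1]/c[:,2]*f+p["cy"]]
def tri(obs):
    A=np.zeros((3,3));b=np.zeros(3)
    for p,px in obs:
        f=K(p); d=np.array([(px[0]-p["cx"])/f,(px[1]-p["cy"])/f,1.]); d=R.from_rotvec(p["rotation"]).apply(d);d/=np.linalg.norm(d)
        M=np.eye(3)-np.outer(d,d);A+=M;b+=M@p["position"]
    return np.linalg.solve(A,b)
def save(name,im,s=1,box=None):
    if box: im=im[box[1]:box[3],box[0]:box[2]]
    im=cv2.resize(im,None,fx=s,fy=s,interpolation=cv2.INTER_CUBIC); cv2.imwrite(f"pics/{name}.png",im[:,:,::-1])
E
python3 - <<'E'
from h import *
for n in ["top","scene"]:
    im=read_camera(n);p=camera_params(n)
    for q,z in [("clamp",0),("clamp_top",.082),("key",.006),("key_handle",.086),("pad",0),("nut0_top",.108),("nut1_top",.108),("nut2_top",.108),("nut3_top",.108)]:
        r=tip_of(n,q)
        for d in r[:4]: print(n,q,np.round(d["pixel"],1),round(d["confidence"],2),np.round(unproj(p,d["pixel"],z)[:2],4))
    if n=="top":
        save("top_cl",im,7,(275,170,370,275)[:4] if 0 else (280,175,370,265)); save("top_key",im,8,(170,200,245,310-35))
        save("top_key",im,7,(170,230,250,310))
    else: save("sc_cl",im,7,(250,205,345,290));
E
```

```text
top clamp [323.6 228.2] 0.69 [ 0.5642 -0.0006]
top clamp_top [323.1 219.3] 0.63 [0.57   0.0027]
top key [207.7 273.6] 0.81 [0.45   0.2638]
top key [204.7 277.8] 0.42 [0.4401 0.2701]
top key_handle [201.5 272.3] 0.64 [0.4463 0.2613]
top pad [165.8 363.9] 0.96 [0.2443 0.348 ]
top pad [205.4 276.1] 0.94 [0.4445 0.2699]
top nut0_top [299.5 193. ] 0.54 [0.6215 0.0555]
top nut0_top [508.1 287.1] 0.37 [ 0.4296 -0.3935]
top nut1_top [299.4 196.9] 0.7 [0.6129 0.0555]
top nut1_top [304.1 243.4] 0.54 [0.5118 0.0425]
top nut2_top [349.4 241.8] 0.54 [ 0.5179 -0.0542]
top nut2_top [208.3 272.1] 0.41 [0.4454 0.2425]
top nut3_top [343.4 193.4] 0.68 [ 0.6234 -0.0394]
scene clamp [293.1 260. ] 0.75 [ 0.5766 -0.0041]
scene clamp_top [293.7 241. ] 0.85 [ 0.5721 -0.0021]
scene key [395.  286.5] 0.74 [0.4498 0.2588]
scene key [394.8 287.9] 0.62 [0.4537 0.2612]
scene key_handle [399.6 272.1] 0.89 [0.4566 0.2666]
scene pad [358.1 314.3] 0.88 [0.5808 0.2431]
scene pad [465.1 259.9] 0.65 [0.2377 0.3404]
scene pad [397.9 287.5] 0.6 [0.4432 0.2643]
scene nut0_top [296.9 252.2] 0.5 [0.6065 0.0468]
scene nut0_top [399. 271.] 0.43 [0.4695 0.2714]
scene nut1_top [319.7 233.6] 0.51 [0.5202 0.0449]
scene nut2_top [294.4 217.8] 0.38 [ 0.528  -0.0439]
scene nut3_top [269.2 239.9] 0.62 [ 0.6289 -0.0348]
```

View pics/top_cl.png

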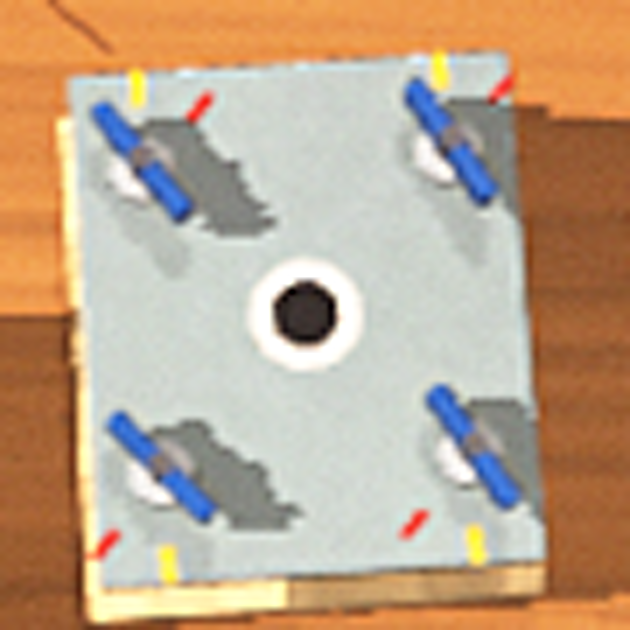

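View pics/top_key.png

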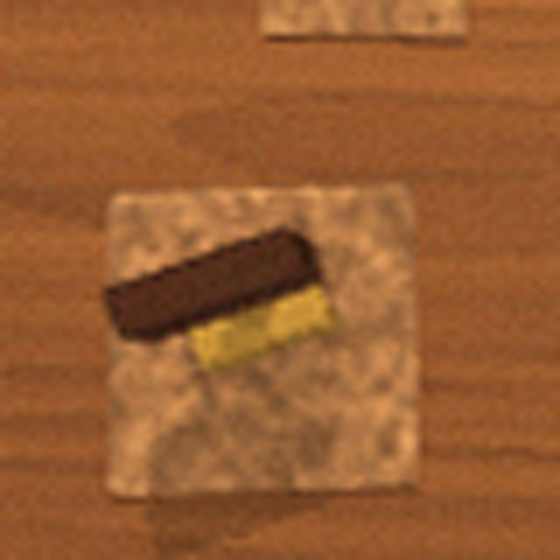

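Run:
```python
from h import *
from scipy.optimize import least_squares
p=camera_params("top")
c=np.array([[68,75],[508,53],[547,565],[103,587]])/7+[280,175]-0.43
X=np.array([unproj(p,a,.082)[:2] for a in c]);print(X.round(4),X.mean(0))
e=X[0]-X[3]+X[1]-X[2];print("xaxis ang",np.arctan2(e[1],e[0]),np.linalg.norm(e)/2,"w",np.linalg.norm(X[0]-X[1]))
ang=np.arctan2(e[1],e[0])
# wings ends
W=[((97,106),(186,217)),((411,85),(490,200)),((433,390),(513,504)),((113,416),(209,517))]
for a,b in W:
    A,B=[unproj(p,np.array(v)/7+[280,175]-.43,.108)[:2] for v in (a,b)]
    d=A-B;print("wing",((A+B)/2).round(4),np.arctan2(d[1],d[0])-ang, np.linalg.norm(d))
# key handle corners (top face z .106) centreline ends
A,B=[unproj(p,np.array(v)/7+[170,230]-.43,.106)[:2] for v in ((110,305),(298,240))]
d=B-A;print("handle",(A+B)/2,np.arctan2(d[1],d[0]),np.linalg.norm(d))
c=[unproj(p,np.array(v)/7+[170,230]-.43,.006)[:2] for v in ((110,195),(412,185),(418,485),(110,497))]
print("pad",np.mean(c,0),np.array(c))
s=read_state();M=R.from_rotvec(s["orientation"]).as_matrix();print(M.round(3))
m=silhouettes("top","key")[0]["region"];ys,xs=np.where(m);print(xs.min(),xs.max(),ys.min(),ys.max())
```

```text
[[ 0.6445  0.0794]
 [ 0.6558 -0.0599]
 [ 0.4924 -0.0746]
 [ 0.4819  0.0633]] [0.56866873 0.00202241]
xaxis ang 0.09429947965879773 0.1637182966465626 w 0.13977225699756546
wing [0.6113 0.0547] 0.5997059561252429 0.044470624005835194
wing [ 0.62   -0.0406] 0.518814314791689 0.04360381983676144
wing [ 0.5251 -0.0492] 0.533233427035712 0.042693718334017416
wing [0.5165 0.0459] 0.6881737344587956 0.04272996333066128
handle [0.45267802 0.26338943] -1.206492886323742 0.05921640156920854
pad [0.43960056 0.26461323] [[0.48601911 0.3173018 ]
 [0.49193203 0.2182446 ]
 [0.39338894 0.21151914]
 [0.38706217 0.3113874 ]]
[[ 0.903  0.43  -0.   ]
 [ 0.43  -0.903 -0.   ]
 [-0.     0.    -1.   ]]
186 217 263 281
```

```bash
python3 -m creep '[[0.0218,-0.0268,0,0,0],[0.0218,-0.0268,0,0,0],[0.0218,-0.0268,0,0,0],[0.0218,-0.0268,0,0,0],[0.0218,-0.0268,0,0,0],[0.0218,-0.0268,0,0,0],[0.0218,-0.0268,0,0,0],[0.0218,-0.0268,0,0,0],[0.0218,-0.0268,0,0,0],[0.0218,-0.0268,0,0,0],[0.0218,-0.0268,0,0,0],[0.0218,-0.0268,0,0,0]]'
python3 -m creep '[[0.0218,-0.0268,0,0,0],[0.0218,-0.0268,0,0,0],[0.0218,-0.0268,0,0,0],[0.0218,-0.0268,0,0,0],[0.0218,-0.0268,0,0,0],[0.0218,-0.0268,0,0,0],[0.0218,-0.0268,0,0,0],[0.0218,-0.0268,0,0,0],[0.0218,-0.0268,0,0,0],[0.0218,-0.0268,0,0,0],[0.0218,-0.0268,0,0,0],[0.0218,-0.0268,0,0,0]]'
python3 -m creep '[[0,0,0,-0.124,0],[0,0,0,-0.124,0],[0,0,0,-0.124,0],[0,0,0,-0.124,0],[0,0,0,-0.124,0],[0,0,0,-0.124,0],[0,0,0,-0.124,0],[0,0,0,-0.124,0],[0,0,0,-0.124,0],[0,0,0,-0.124,0],[0,0,0,-0.124,0],[0,0,0,-0.124,0]]'
python3 - <<'E'
from h import *
s=read_state();p=camera_params("wrist");im=read_camera("wrist");save("w1",im)
M=R.from_rotvec(s["orientation"]).as_matrix();print(s["t"],s["tool_pos"],np.arctan2(M[1,0],M[0,0]),M.round(3),p)
im=read_camera("top");save("t1",im)
E
```

```text
t: 2.2
tool_pos: [0.356, -0.1373, 0.2299]
orientation: [3.064, 0.692, 0.001]
force: [1.0, -0.5, -0.2]
opening: 0.093
t: 3.2
tool_pos: [0.4538, 0.2661, 0.2297]
orientation: [-3.064, -0.693, -0.001]
force: [0.2, -0.1, 0.9]
opening: 0.0932
t: 4.2
tool_pos: [0.4537, 0.2641, 0.2297]
orientation: [1.777, 2.59, 0.0]
force: [-0.3, 0.1, -0.0]
opening: 0.0931
4.2 [0.4537435  0.26412586 0.22972466] 1.938913832344696 [[-0.36   0.933  0.   ]
 [ 0.933  0.36   0.   ]
 [ 0.     0.    -1.   ]] {'fov_y': 66.96188350092326, 'cx': 315.8344266415301, 'cy': 236.26206681942313, 'position': array([0.42523329, 0.33658121, 0.3839964 ]), 'rotation': array([2.81231757, 0.52374576, 0.07538283])}
```

View pics/w1.png

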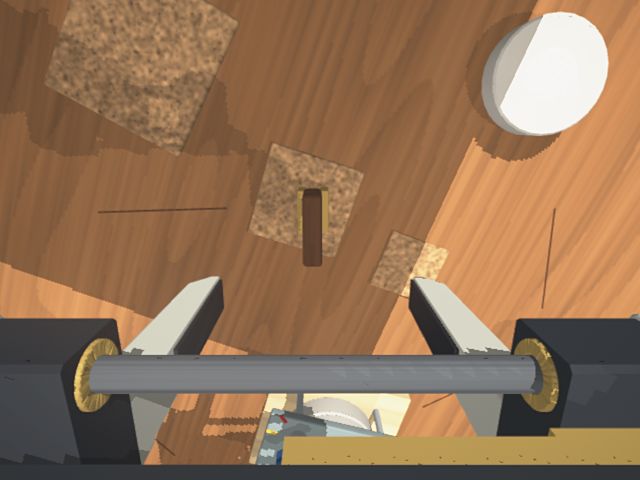

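Run:
```python
from h import *
p=camera_params("wrist");s=read_state();print(proj(p,[s["tool_pos"],[.4527,.2634,.106],[.4527,.2634,.006]]))
im=cv2.imread("pics/w1.png")[:,:,::-1];save("w1k",im,5,(240,140,375,260+10))
```

```text
[[316.89602008 303.22577039]
 [314.88053298 232.37604852]
 [315.10348825 206.84304766]]
```

View pics/w1k.png

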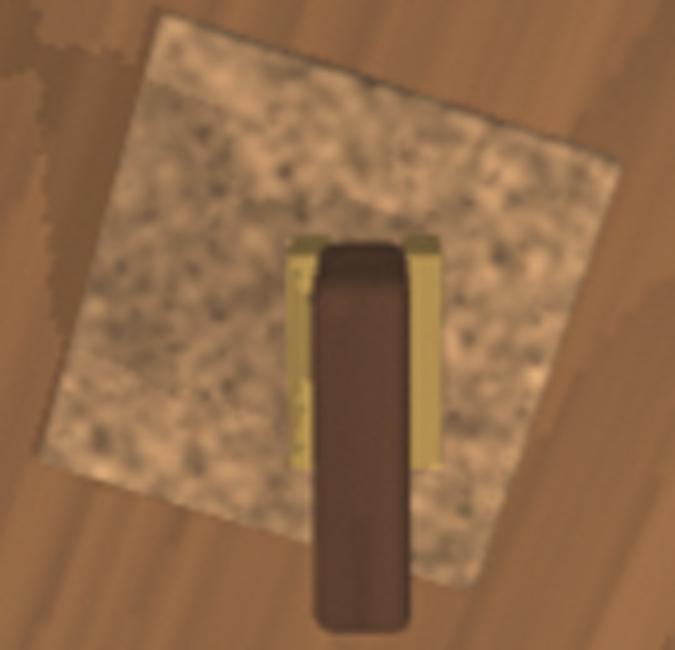

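Run:
```python
from h import *
p=camera_params("wrist");s=read_state();M=R.from_rotvec(s["orientation"]).as_matrix()
h=unproj(p,(312.3,231.2),.106);f=unproj(p,(240+364/5,140+360/5),.024)
for n,v in (("handle",h),("foot",f)): print(n,v,(M.T@(v-s["tool_pos"])).round(4))
A,B=unproj(p,(312,196),.106),unproj(p,(312.5,266.4),.106);d=M.T@(A-B);print(d,np.arctan2(d[1],d[0]))
c=np.array([[160,12],[620,165],[475,588],[40,458]])/5+[240,140]
c=np.array([unproj(p,a,.006) for a in c]);print("pad",c.mean(0))
```

```text
handle [0.45043769 0.26357598 0.106     ] [ 0.0006 -0.0033  0.1237]
foot [0.45111748 0.26108418 0.024     ] [-0.0019 -0.0036  0.2057]
[ 5.81259482e-02 -2.43202481e-04  1.83411854e-06] -0.004184036034762534
pad [0.44096816 0.26359123 0.006     ]
```

```bash
python3 -m creep '[[0,-0.0024,0.03,0,0],[0,0,0.03,0,0],[0,0,0.03,0,0],[0,0,0.03,0,0],[0,0,0.02,0,0],[0,0,0.0115,0,0],[0,0,0,0,0]]'
python3 -m creep '[[0,0,0,0,150],[0,0,0,0,200],[0,0,0,0,255],[0,0,0,0,255],[0,0,0,0,255],[0,0,0,0,255]]' 40
python3 - <<'E'
from h import *
im=read_camera("wrist");save("w2",im)
E
```

```text
t: 4.88
tool_pos: [0.4495, 0.2623, 0.0752]
orientation: [-1.788, -2.58, 0.007]
force: [-0.0, -0.7, -0.2]
opening: 0.0931
t: 5.38
tool_pos: [0.4519, 0.2635, 0.0789]
orientation: [1.785, 2.584, 0.002]
force: [0.5, 0.2, -0.1]
opening: 0.0577
```

View pics/w2.png

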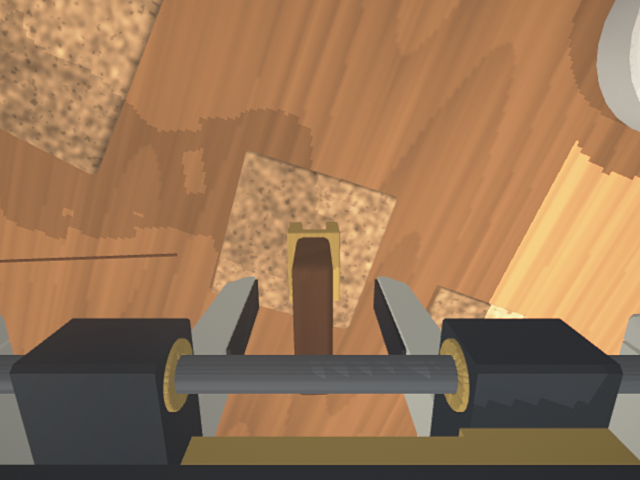

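The fingers are closing on either side of the handle, which shows at px (313,290). Continuing.

```bash
python3 -m creep '[[0,0,0,0,255],[0,0,0,0,255],[0,0,0,0,255],[0,0,0,0,255],[0,0,0,0,255],[0,0,0,0,255],[0,0,0,0,255],[0,0,0,0,255]]' 40
python3 -m creep '[[0,0,-0.03,0,255],[0,0,-0.03,0,255],[0,0,-0.03,0,255],[0,0,-0.03,0,255],[0,0,-0.02,0,255],[0,0,0,0,255]]'
python3 - <<'E'
from h import *
p=camera_params("wrist");im=read_camera("wrist");save("w3",im)
s=read_state();M=R.from_rotvec(s["orientation"]).as_matrix();print(s["tool_pos"],np.arctan2(M[1,0],M[0,0]),M.round(4),s["q"])
im=read_camera("scene");save("s3",im,4,(320,180,480,320))
E
```

```text
t: 6.1
tool_pos: [0.4514, 0.2632, 0.078]
orientation: [-1.785, -2.585, 0.0]
force: [0.0, 0.3, -0.6]
opening: 0.0158
t: 6.6
tool_pos: [0.4538, 0.2644, 0.2235]
orientation: [1.783, 2.582, 0.011]
force: [1.0, 0.7, -2.1]
opening: 0.0155
[0.45285527 0.26389353 0.22042555] 1.9327862838423506 [[-3.541e-01  9.352e-01  4.300e-03]
 [ 9.352e-01  3.541e-01  2.000e-03]
 [ 3.000e-04  4.700e-03 -1.000e+00]] [ 4.29779074e-01 -7.59683495e-02  1.71512457e+00  8.98513772e-06
  1.49768466e+00  6.77892664e-02]
```

View pics/w3.png

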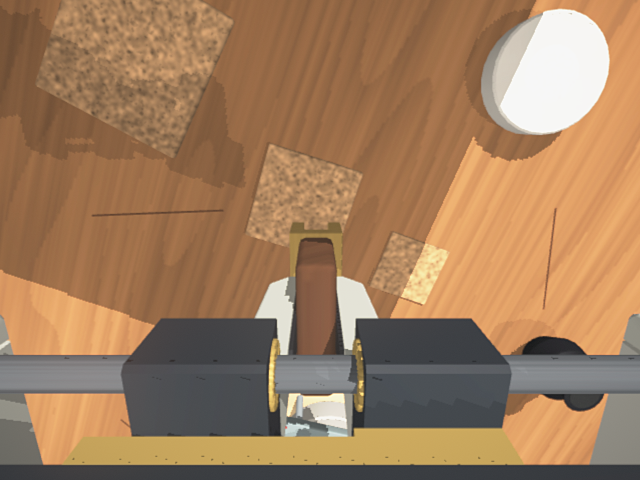

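View pics/s3.png

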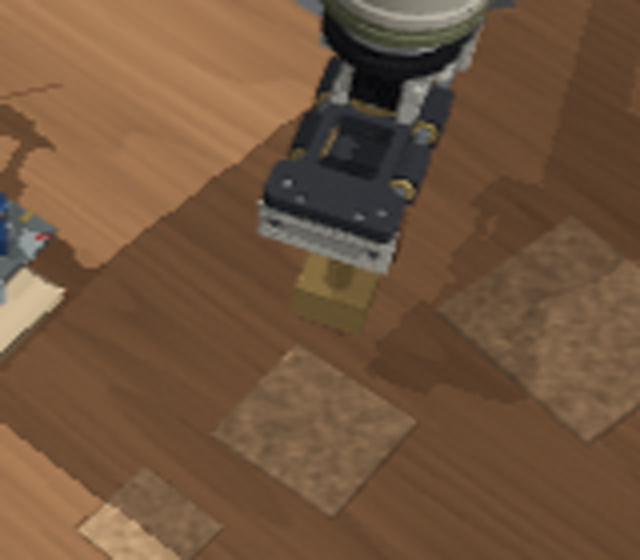

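```bash
cat >> h.py <<'E'
C=np.array([.5687,.0020]);CA=.0943
def nut(sx,sy):
    c,s=np.cos(CA),np.sin(CA); return C+np.array([c*.048*sx-s*.048*sy,s*.048*sx+c*.048*sy])
NUT={0:nut(1,1),1:nut(-1,1),2:nut(-1,-1),3:nut(1,-1)}
def st():
    s=read_state();M=R.from_rotvec(s["orientation"]).as_matrix();th=np.arctan2(M[1,0],M[0,0]);return s,M,th
def go(xy,th=None,z=None):
    s,M,t=st(); d=np.array([xy[0],xy[1],s["tool_pos"][2] if z is None else z])-s["tool_pos"]
    ex=np.array([np.cos(t),np.sin(t)]);ey=np.array([np.sin(t),-np.cos(t)])
    print("t",round(s["t"],2),"pos",s["tool_pos"].round(4),"th",t.round(4),"dx,dy,dz",round(ex@d[:2],4),round(ey@d[:2],4),round(-d[2],4),"twist",None if th is None else round((t-th+np.pi)%(2*np.pi)-np.pi,4),"q6",s["q"][5].round(3),"F",s["force"].round(1),"T",s["wrist_torque"].round(2))
E
python3 -m creep '[[-0.0315,0.0093,0,0,255],[-0.0315,0.0093,0,0,255],[-0.0315,0.0093,0,0,255],[-0.0315,0.0093,0,0,255],[-0.0315,0.0093,0,0,255],[-0.0315,0.0093,0,0,255],[-0.0315,0.0093,0,0,255],[-0.0315,0.0093,0,0,255]]'
python3 -m creep '[[0,0,0,0.1239,255],[0,0,0,0.1239,255],[0,0,0,0.1239,255],[0,0,0,0.1239,255],[0,0,0,0.1239,255],[0,0,0,0.1239,255],[0,0,0,0.1239,255],[0,0,0,0.1239,255],[0,0,0,0.1239,255],[0,0,0,0.1239,255],[0,0,0,0,255]]'
python3 - <<'E'
from h import *
go(NUT[0],CA+.6,.167)
p=camera_params("wrist");im=read_camera("wrist");save("w4",im)
s,M,t=st()
for k,v in NUT.items(): print(k,v,proj(p,[[v[0],v[1],.108]]))
im=read_camera("scene");save("s4",im,4,(230,150,390,290))
E
```

```text
t: 7.37
tool_pos: [0.6095, 0.0525, 0.2144]
orientation: [-1.783, -2.581, 0.004]
force: [0.6, 0.9, -2.8]
opening: 0.0156
t: 8.28
tool_pos: [0.6087, 0.0539, 0.2145]
orientation: [-2.956, -1.058, 0.008]
force: [-1.1, 0.8, -2.9]
opening: 0.0157
t 8.28 pos [0.6087 0.0539 0.2145] th 0.6876 dx,dy,dz 0.0028 0.0017 0.0475 twist -0.0067 q6 0.888 F [-1.1  0.8 -2.9] T [ 0.01 -0.03  0.01]
0 [0.61196704 0.05430643] [[318.29131177 233.89830156]]
1 [0.51639357 0.04526704] [[251.85672542 328.1502471 ]]
2 [ 0.52543296 -0.05030643] [[348.39111268 384.17983241]]
3 [ 0.62100643 -0.04126704] [[419.03853481 299.3494652 ]]
```

View pics/w4.png

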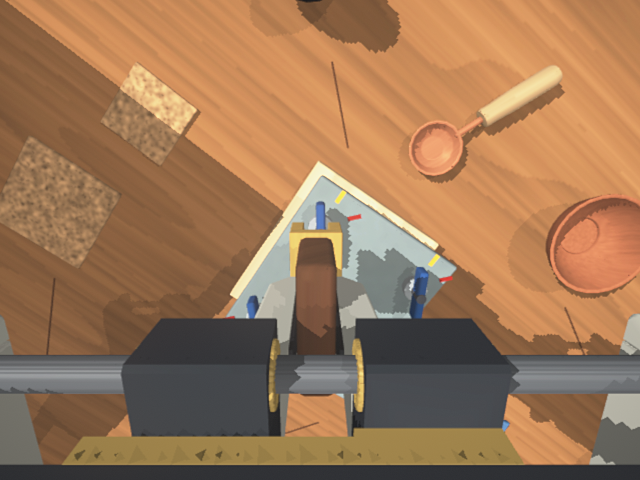

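View pics/s4.png

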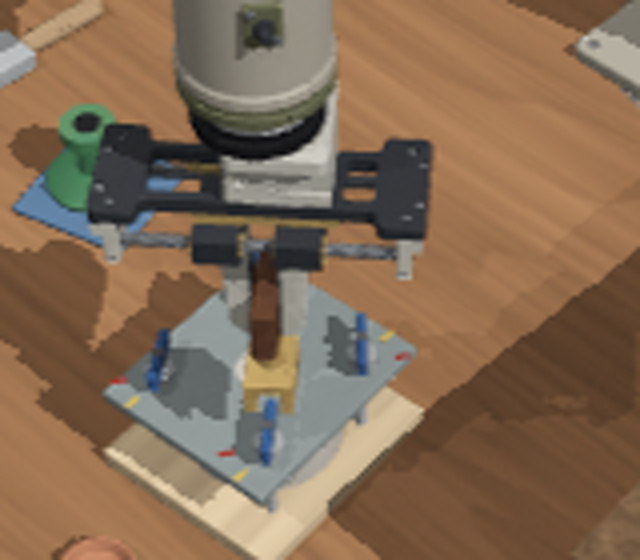

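Run:
```python
from h import *
im=cv2.imread("pics/w4.png")[:,:,::-1];save("w4k",im,6,(270,170,400,270))
```

```text
(no output)
```

View pics/w4k.png

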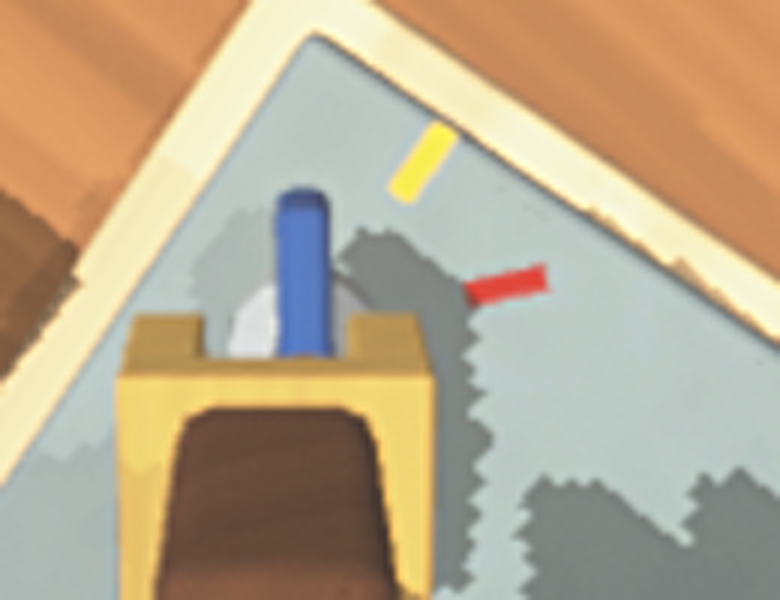

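Run:
```python
from h import *
p=camera_params("wrist");s,M,t=st()
e=unproj(p,(320.3,202.2),.108);print(e,M.T@(e-s["tool_pos"]),e[:2]-.022*M[:2,0])
for a in ((403,195),(440,130),(475,295),(545,275)):
  print(unproj(p,np.array(a)/6+[270,170],.082))
c=unproj(p,np.array((315,37))/6+[270,170],.082);print("corner",c, C+R.from_euler('z',CA).as_matrix()[:2,:2]@[.082,.07])
print("slot",[M.T@(unproj(p,np.array(a)/6+[270,170],s["tool_pos"][2]-.072)-s["tool_pos"]) for a in ((205,355),(350,355))])
```

```text
[0.63166556 0.0686204  0.108     ] [0.02700815 0.0034988  0.10740768] [0.61481299 0.05447874]
[0.63645221 0.05459274 0.082     ]
[0.6462353  0.05657727 0.082     ]
[0.63233184 0.03806833 0.082     ]
[0.64051795 0.03265903 0.082     ]
corner [0.6449215  0.07724398 0.082     ] [0.64374446 0.07941014]
slot [array([ 0.01620025, -0.00729945,  0.07197059]), array([0.01621376, 0.00831214, 0.07193178])]
```

```bash
sed -i 's/C=np.array(\[.5687,.0020\])/C=np.array([.5702,.0018])/' h.py
python3 -m creep '[[0.004,0.003,0.012,0,255],[0,0,0.012,0,255],[0,0,0,0,255]]'
python3 -m creep '[[0,0,0.012,0,255],[0,0,0.0115,0,255],[0,0,0,0,255],[0,0,0,0,255]]'
python3 - <<'E'
from h import *
go(NUT[0],CA,.167)
im=read_camera("wrist");save("w5",im,5,(240,150,400,270))
E
```

```text
t: 8.63
tool_pos: [0.6134, 0.0542, 0.1894]
orientation: [-2.952, -1.07, 0.009]
force: [-0.3, -0.1, -3.6]
opening: 0.0156
t: 8.97
tool_pos: [0.6143, 0.0542, 0.169]
orientation: [-2.953, -1.068, 0.004]
force: [0.3, 0.5, -3.4]
opening: 0.0161
t 8.97 pos [0.6143 0.0542 0.169 ] th 0.6941 dx,dy,dz -0.0007 -0.0005 0.002 twist 0.5998 q6 0.882 F [ 0.3  0.5 -3.4] T [ 0.01 -0.02  0.01]
```

View pics/w5.png

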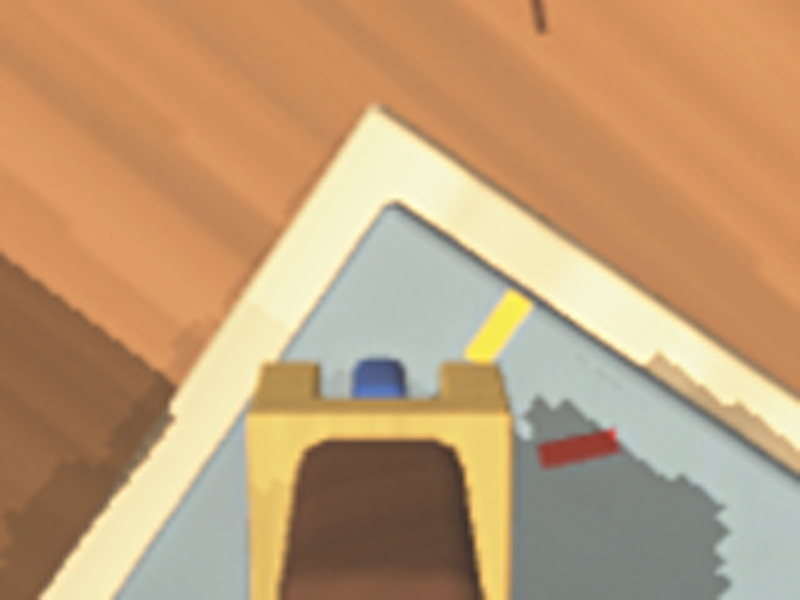

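The slot straddles the nut 0 wing and is centred on it. Next is the first-pass turn.

```bash
python3 -m creep '[[0,0,0.001,0.1,255],[0,0,0,0.1,255],[0,0,0,0.1,255],[0,0,0,0.1,255],[0,0,0,0.1,255],[0,0,0,0.1,255],[0,0,0,0.1,255],[0,0,0,0.08,255],[0,0,0,0,255],[0,0,0,0,255]]'
python3 - <<'E'
from h import *
go(NUT[0],CA,.167)
im=read_camera("wrist");save("w6",im,5,(240,150,400,270))
im=read_camera("scene");save("s6",im,5,(240,190,370,290))
E
```

```text
t: 9.85
tool_pos: [0.6156, 0.0539, 0.1704]
orientation: [3.138, -0.131, 0.002]
force: [-0.9, -1.9, -2.1]
opening: 0.0157
t 9.85 pos [0.6156 0.0539 0.1704] th -0.0836 dx,dy,dz -0.0022 0.0 0.0034 twist -0.1779 q6 1.659 F [-0.9 -1.9 -2.1] T [-0.42  0.21  0.04]
```

View pics/w6.png

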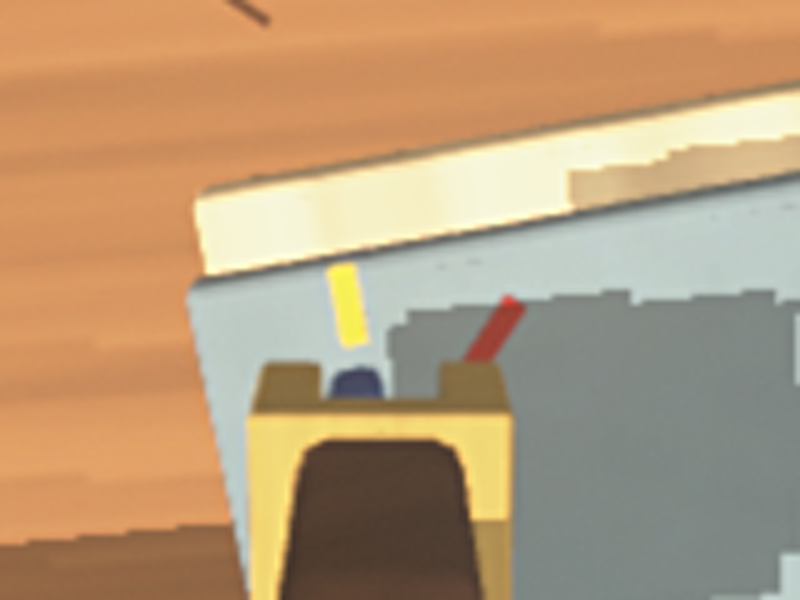

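View pics/s6.png

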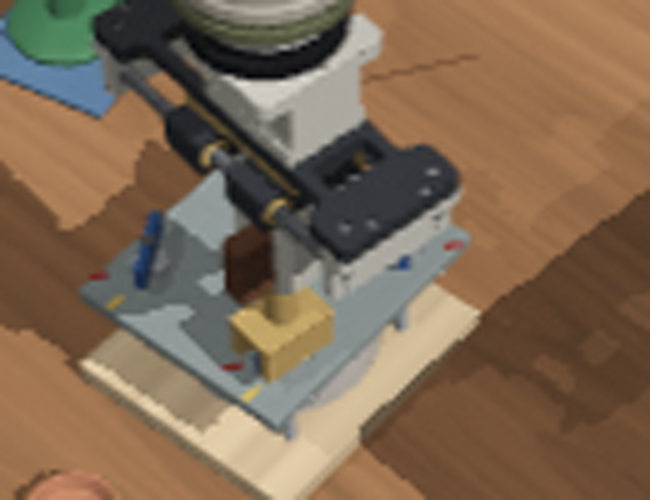

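```bash
python3 -m creep '[[0,0,0,-0.1,255],[0,0,-0.02,0,255],[0,0,-0.025,0,255],[0,0,0,-0.122,255],[0,0,0,-0.122,255],[0,0,0,-0.122,255],[0,0,0,-0.122,255],[0,0,0,-0.123,255],[0,0,0,0,255]]'
python3 - <<'E'
from h import *
go(NUT[2],CA+.533,.167)
E
```

```text
t: 10.7
tool_pos: [0.6155, 0.0546, 0.215]
orientation: [-2.985, -0.978, -0.001]
force: [0.4, -0.5, -2.9]
opening: 0.0159
t 10.7 pos [0.6155 0.0546 0.215 ] th 0.6329 dx,dy,dz -0.1336 0.0323 0.048 twist 0.0056 q6 0.943 F [ 0.4 -0.5 -2.9] T [-0.   -0.03 -0.01]
```

```bash
python3 -m creep '[[-0.0334,0.008,0,0,255],[-0.0334,0.008,0,0,255],[-0.0334,0.008,0,0,255],[-0.0334,0.008,0,0,255],[0,0,0,0,255],[0,0,0,0,255]]'
cat >> h.py <<'E'
def look(name,k,th):
    go(NUT[k],th,.167); p=camera_params("wrist");im=read_camera("wrist");save(name,im,6,(270,150,400,250))
def meas(wing_end,slotL,slotR):
    # crop pixels (6x, origin 270,150): wing end top edge centre, slot bottom opening L/R
    p=camera_params("wrist");s,M,t=st()
    f=lambda a,z:M.T@(unproj(p,np.array(a)/6+[270,150]-.4,z)-s["tool_pos"])
    w=f(wing_end,.108);l=f(slotL,s["tool_pos"][2]-.072);r=f(slotR,s["tool_pos"][2]-.072)
    print("wing end",w.round(4),"slot",l.round(4),r.round(4),"dx,dy",round(w[0]-.022-((l+r)[0]/2-.022),4),round(w[1]-(l+r)[1]/2,4))
E
python3 - <<'E'
from h import *
look("w7",2,CA+.533)
E
```

```text
t: 11.2
tool_pos: [0.5251, -0.0509, 0.2151]
orientation: [2.992, 0.958, 0.002]
force: [0.8, 0.4, -4.0]
opening: 0.0158
t 11.2 pos [ 0.5251 -0.0509  0.2151] th 0.6195 dx,dy,dz 0.0017 0.0007 0.0481 twist -0.0078 q6 0.757 F [ 0.8  0.4 -4. ] T [ 0.    0.01 -0.02]
```

View pics/w7.png

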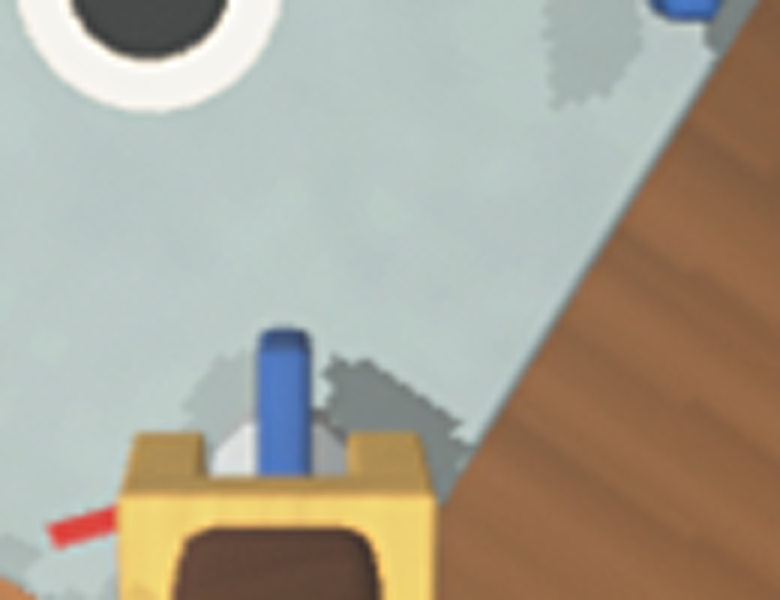

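Run:
```python
from h import *
meas((285,350),(203,433),(350,433))
```

```text
wing end [0.0228 0.0012 0.1073] slot [ 0.0211 -0.0077  0.072 ] [0.0211 0.008  0.072 ] dx,dy 0.0017 0.001
```

```bash
python3 -m creep '[[0.0017,0.001,0.012,0,255],[0,0,0.012,0,255],[0,0,0.012,0,255],[0,0,0.011,0,255],[0,0,0,0,255],[0,0,0,0,255]]'
python3 - <<'E'
from h import *
look("w8",2,CA)
E
```

```text
t: 11.75
tool_pos: [0.527, -0.0492, 0.166]
orientation: [-2.988, -0.966, 0.003]
force: [0.5, -0.9, -3.6]
opening: 0.0157
t 11.75 pos [ 0.527  -0.0492  0.166 ] th 0.6253 dx,dy,dz -0.0008 0.001 -0.001 twist 0.531 q6 0.756 F [ 0.5 -0.9 -3.6] T [-0.    0.03  0.02]
```

View pics/w8.png

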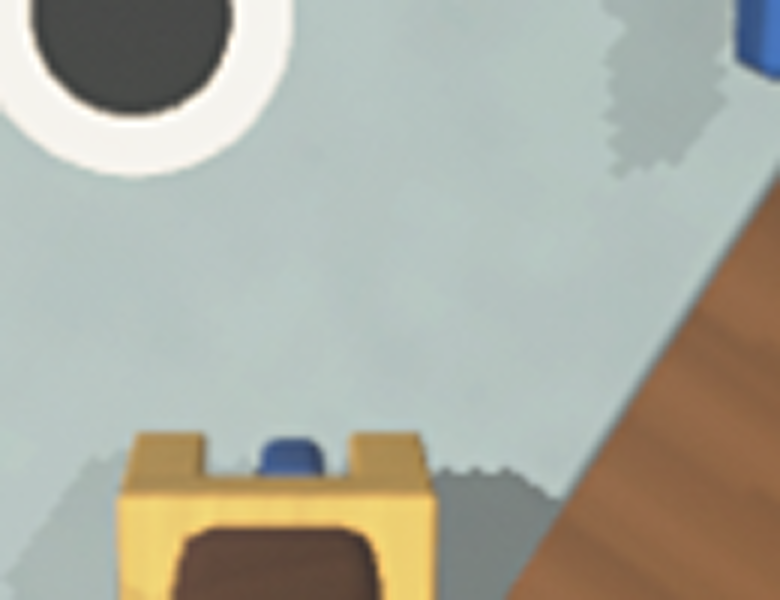

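Engaged. I'll turn it 0.71, back off, lift, and look at the result.

```bash
python3 -m creep '[[0,0,0,0.1,255],[0,0,0,0.1,255],[0,0,0,0.1,255],[0,0,0,0.1,255],[0,0,0,0.1,255],[0,0,0,0.1,255],[0,0,0,0.11,255],[0,0,0,0,255],[0,0,0,0,255]]'
python3 - <<'E'
from h import *
look("w9",2,CA)
E
python3 -m creep '[[0,0,0,-0.1,255],[0,0,-0.02,0,255],[0,0,-0.025,0,255],[0,0,0,-0.12,255],[0,0,0,-0.12,255],[0,0,0,-0.12,255],[0,0,0,-0.12,255],[0,0,0,-0.12,255],[0,0,0,0,255]]'
python3 - <<'E'
from h import *
go(NUT[3],CA+.52,.167)
E
```

```text
t: 12.55
tool_pos: [0.5279, -0.0502, 0.1678]
orientation: [3.138, -0.129, 0.001]
force: [2.0, -4.2, -5.9]
opening: 0.0158
t 12.55 pos [ 0.5279 -0.0502  0.1678] th -0.082 dx,dy,dz -0.0009 0.0004 0.0008 twist -0.1763 q6 1.462 F [ 2.  -4.2 -5.9] T [-0.8  -0.41  0.11]
t: 13.35
tool_pos: [0.5273, -0.0492, 0.2125]
orientation: [-2.989, -0.964, 0.001]
force: [-0.1, 0.4, -1.9]
opening: 0.0161
t 13.35 pos [ 0.5273 -0.0492  0.2125] th 0.6239 dx,dy,dz 0.0817 0.0494 0.0455 twist 0.0096 q6 0.757 F [-0.1  0.4 -1.9] T [ 0.    0.02 -0.02]
```

View pics/w9.png

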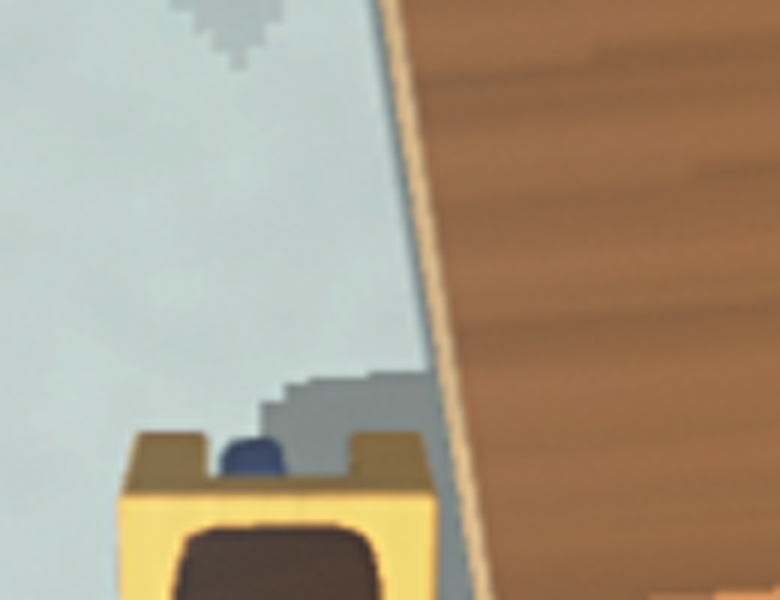

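```bash
python3 -m creep '[[0.0272,0.0165,0,0.01,255],[0.0272,0.0165,0,0,255],[0.0272,0.0165,0,0,255],[0,0,0,0,255],[0,0,0,0,255]]'
python3 - <<'E'
from h import *
look("w10",3,CA+.52)
im=read_camera("top");save("t10",im,5,(270,160,390,280))
E
```

```text
t: 13.77
tool_pos: [0.6231, -0.0431, 0.2107]
orientation: [-2.998, -0.933, 0.004]
force: [-0.6, 0.5, -2.4]
opening: 0.016
t 13.77 pos [ 0.6231 -0.0431  0.2107] th 0.6035 dx,dy,dz 0.0004 -0.0017 0.0437 twist -0.0108 q6 0.816 F [-0.6  0.5 -2.4] T [ 0.01 -0.07 -0.01]
```

View pics/w10.png

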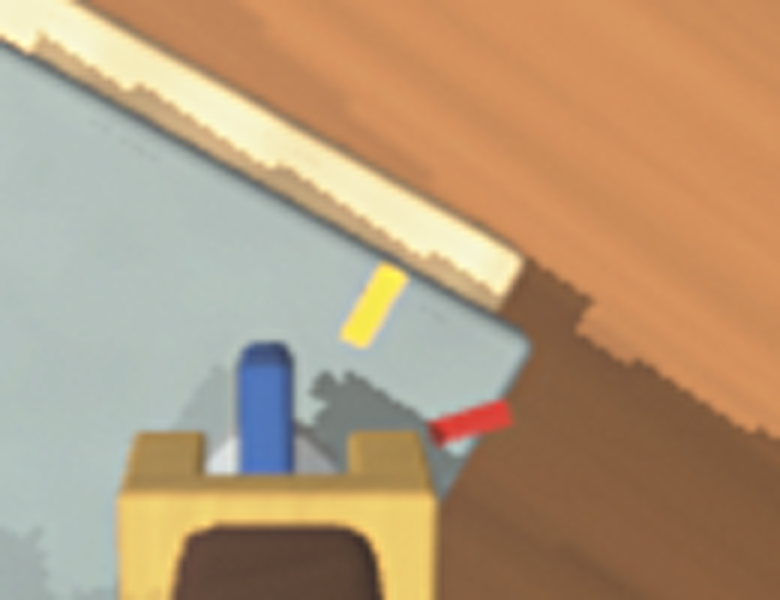

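View pics/t10.png

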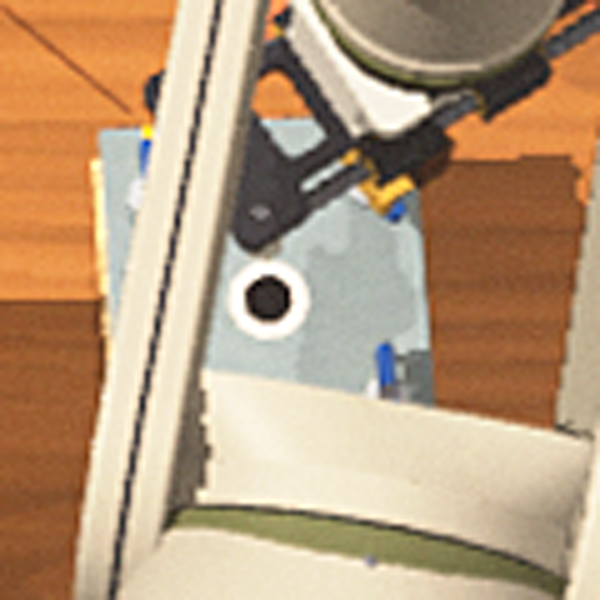

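Run:
```python
from h import *
meas((265,364),(203,433),(350,433))
```

```text
wing end [ 0.0217 -0.0012  0.1042] slot [ 0.0212 -0.0077  0.072 ] [0.0212 0.0081 0.072 ] dx,dy 0.0006 -0.0014
```

```bash
python3 -m creep '[[0.0006,-0.0014,0.011,0,255],[0,0,0.011,0,255],[0,0,0.011,0,255],[0,0,0.0105,0,255],[0,0,0,0,255],[0,0,0,0,255]]'
python3 - <<'E'
from h import *
look("w11",3,CA)
E
```

```text
t: 14.37
tool_pos: [0.6214, -0.0421, 0.1676]
orientation: [-2.998, -0.935, 0.004]
force: [-0.9, -0.5, -2.7]
opening: 0.0156
t 14.37 pos [ 0.6214 -0.0421  0.1676] th 0.6046 dx,dy,dz 0.0013 0.0001 0.0006 twist 0.5103 q6 0.816 F [-0.9 -0.5 -2.7] T [-0.1  -0.02 -0.  ]
```

View pics/w11.png

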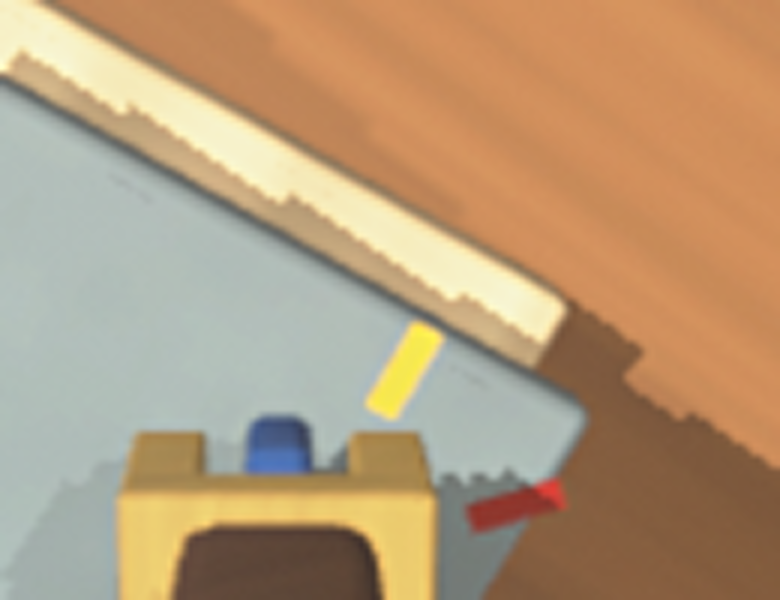

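Engaged. Turn 0.70, then go to nut 1, whose wing is at about +0.69.

```bash
python3 -m creep '[[0.001,0,0,0.1,255],[0,0,0,0.1,255],[0,0,0,0.1,255],[0,0,0,0.1,255],[0,0,0,0.1,255],[0,0,0,0.1,255],[0,0,0,0.1,255],[0,0,0,0,255],[0,0,0,0,255]]'
python3 - <<'E'
from h import *
look("w12",3,CA)
E
python3 -m creep '[[0,0,0,-0.1,255],[0,0,-0.02,0,255],[0,0,-0.025,0,255],[0,0,0,-0.12,255],[0,0,0,-0.12,255],[0,0,0,-0.12,255],[0,0,0,-0.12,255],[0,0,0,-0.12,255],[0,0,0,-0.12,255],[0,0,0,0,255]]'
python3 - <<'E'
from h import *
go(NUT[1],CA+.688,.167)
E
```

```text
t: 15.17
tool_pos: [0.6238, -0.0418, 0.1699]
orientation: [3.138, -0.145, 0.002]
force: [-1.0, -0.4, -2.3]
opening: 0.0159
t 15.17 pos [ 0.6238 -0.0418  0.1699] th -0.0922 dx,dy,dz -0.0013 -0.0002 0.0029 twist -0.1865 q6 1.514 F [-1.  -0.4 -2.3] T [0.02 0.08 0.03]
t: 16.05
tool_pos: [0.6236, -0.0416, 0.2145]
orientation: [2.933, 1.126, 0.001]
force: [-0.3, 0.2, -2.1]
opening: 0.0159
t 16.05 pos [ 0.6236 -0.0416  0.2145] th 0.7334 dx,dy,dz -0.0205 -0.1351 0.0475 twist -0.0489 q6 0.689 F [-0.3  0.2 -2.1] T [-0.02 -0.03 -0.03]
```

View pics/w12.png

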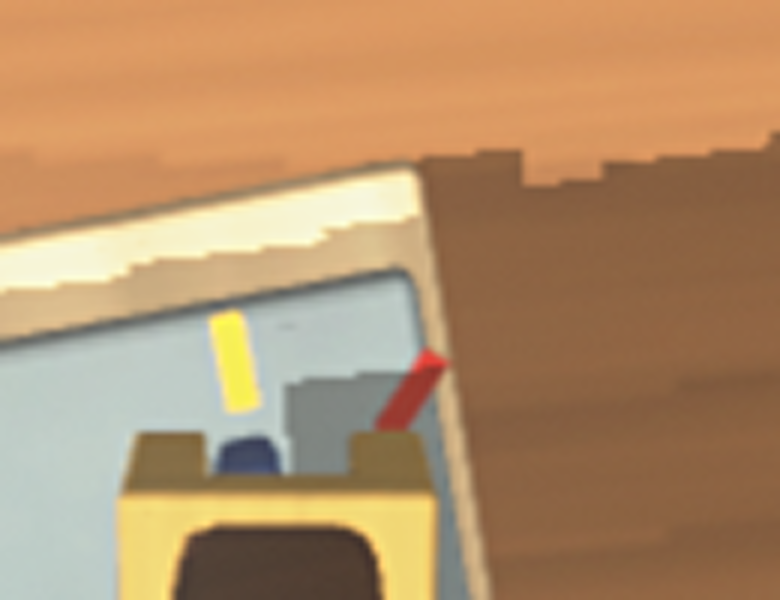

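```bash
python3 -m creep '[[-0.0051,-0.0338,0,0,255],[-0.0051,-0.0338,0,0,255],[-0.0051,-0.0338,0,0,255],[-0.0051,-0.0338,0,0,255],[0,0,0,-0.049,255],[0,0,0,0,255]]'
python3 - <<'E'
from h import *
look("w13",1,CA+.688)
E
```

```text
t: 16.55
tool_pos: [0.5176, 0.0472, 0.2145]
orientation: [2.908, 1.188, 0.001]
force: [-0.7, -0.4, -2.8]
opening: 0.0158
t 16.55 pos [0.5176 0.0472 0.2145] th 0.7759 dx,dy,dz -0.0013 0.0018 0.0475 twist -0.0064 q6 0.787 F [-0.7 -0.4 -2.8] T [-0.01 -0.03  0.02]
```

View pics/w13.png

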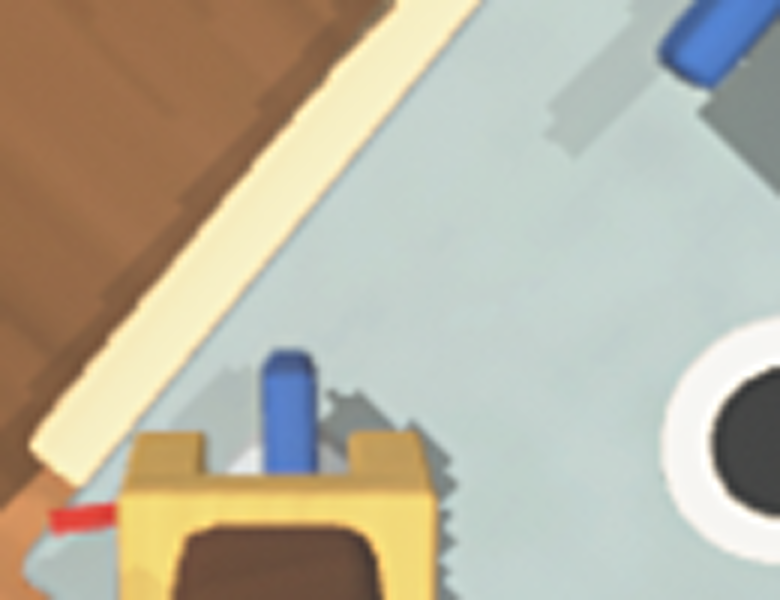

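Run:
```python
from h import *
meas((289,369),(203,433),(350,433))
```

```text
wing end [0.0205 0.0016 0.1068] slot [ 0.0211 -0.0078  0.072 ] [0.0211 0.008  0.072 ] dx,dy -0.0006 0.0015
```

```bash
python3 -m creep '[[-0.0006,0.0015,0.012,0,255],[0,0,0.012,0,255],[0,0,0.012,0,255],[0,0,0.0105,0,255],[0,0,0,0,255],[0,0,0,0,255]]'
python3 - <<'E'
from h import *
look("w14",1,CA)
E
```

```text
t: 17.1
tool_pos: [0.5185, 0.0443, 0.1661]
orientation: [-2.909, -1.184, 0.004]
force: [0.4, 0.3, -3.1]
opening: 0.0156
t 17.1 pos [0.5185 0.0443 0.1661] th 0.7729 dx,dy,dz 0.0001 -0.001 -0.0009 twist 0.6786 q6 0.784 F [ 0.4  0.3 -3.1] T [-0.06 -0.   -0.01]
```

View pics/w14.png

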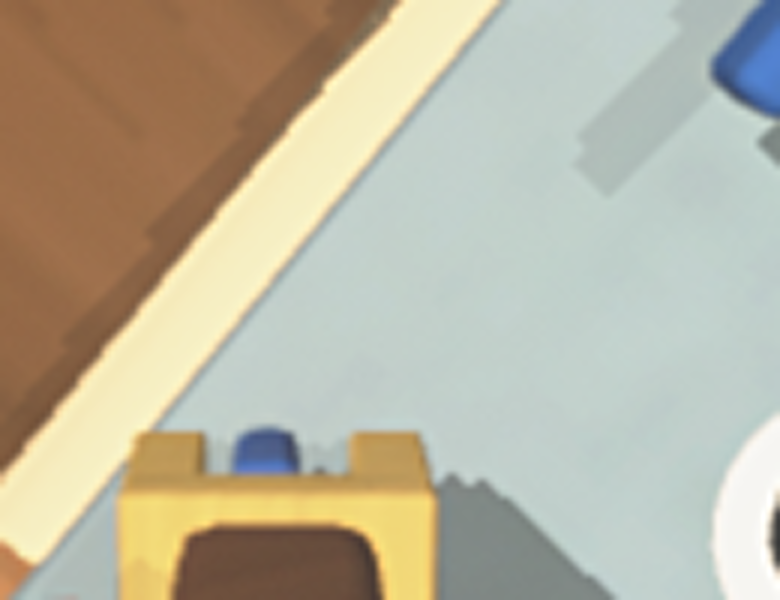

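```bash
python3 -m creep '[[0,-0.001,0,0.11,255],[0,0,0,0.11,255],[0,0,0,0.11,255],[0,0,0,0.11,255],[0,0,0,0.11,255],[0,0,0,0.11,255],[0,0,0,0.11,255],[0,0,0,0.09,255],[0,0,0,0,255],[0,0,0,0,255],[0,0,0,0,255],[0,0,0,0,255]]'
python3 - <<'E'
from h import *
look("w15",1,CA)
im=read_camera("top");save("t15",im,5,(270,160,390,280))
im=read_camera("scene");save("s15",im,5,(240,190,370,290))
E
```

```text
t: 18.15
tool_pos: [0.5184, 0.0451, 0.1676]
orientation: [3.139, -0.132, -0.0]
force: [0.1, -1.3, -3.8]
opening: 0.016
t 18.15 pos [0.5184 0.0451 0.1676] th -0.0841 dx,dy,dz -0.0005 0.0001 0.0006 twist -0.1784 q6 1.643 F [ 0.1 -1.3 -3.8] T [-0.31 -0.05  0.09]
```

View pics/w15.png

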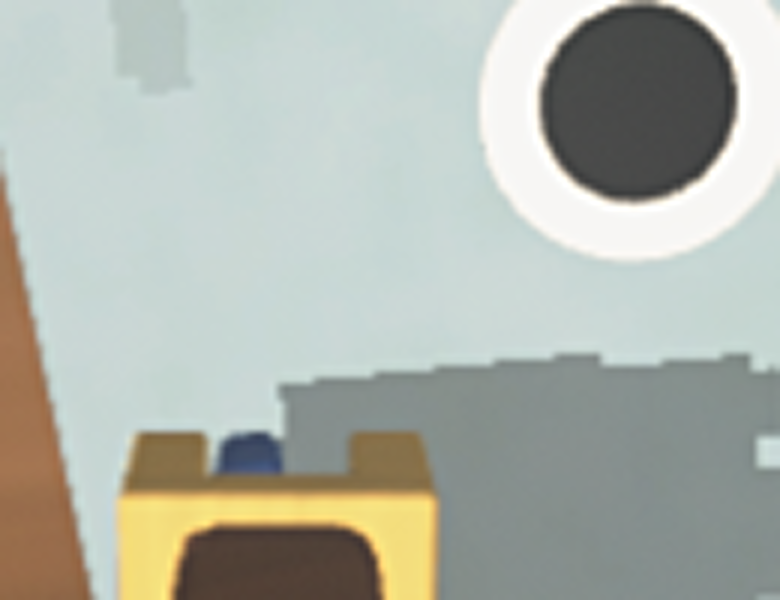

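View pics/s15.png

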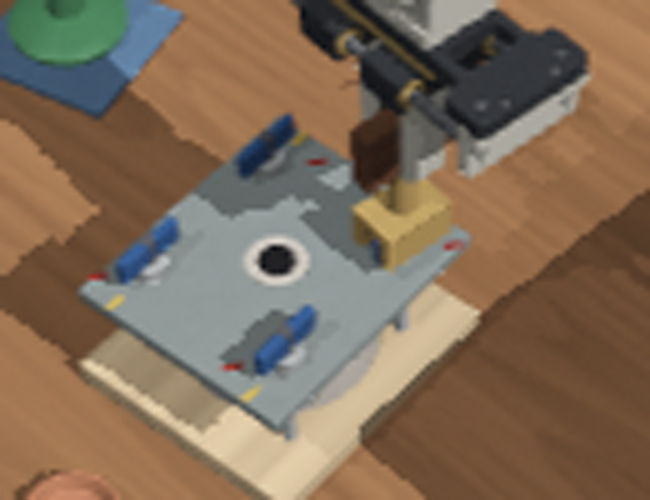

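View pics/t15.png

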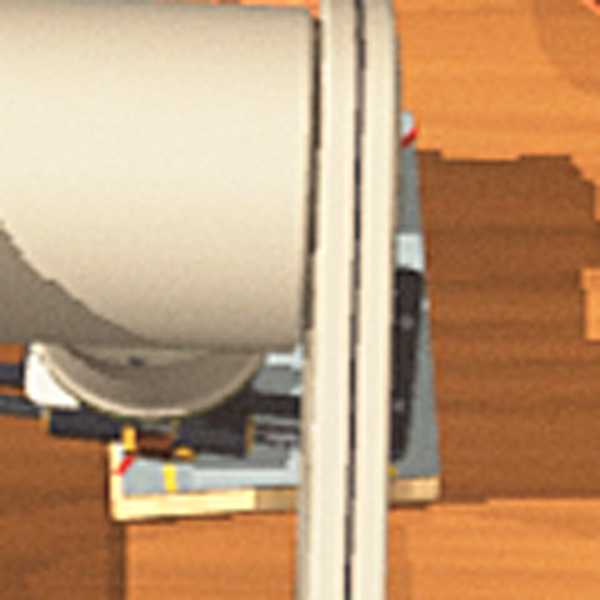

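The scene view shows all four wings parallel to clamp x, on their yellow lines. Second pass: nut 1 continues to the red line.

```bash
python3 -m creep '[[0,0,0,0.105,255],[0,0,0,0.105,255],[0,0,0,0.105,255],[0,0,0,0.105,255],[0,0,0,0.105,255],[0,0,0,0.105,255],[0,0,0,0.105,255],[0,0,0,0,255],[0,0,0,0,255]]'
python3 - <<'E'
from h import *
look("w16",1,CA)
im=read_camera("scene");save("s16",im,5,(240,190,370,290))
E
```

```text
t: 19.05
tool_pos: [0.5183, 0.0452, 0.1676]
orientation: [2.883, -1.249, -0.0]
force: [-0.4, -2.4, -2.3]
opening: 0.0158
t 19.05 pos [0.5183 0.0452 0.1676] th -0.8176 dx,dy,dz -0.0002 0.0004 0.0006 twist -0.9119 q6 2.377 F [-0.4 -2.4 -2.3] T [-0.48  0.18  0.02]
```

View pics/w16.png

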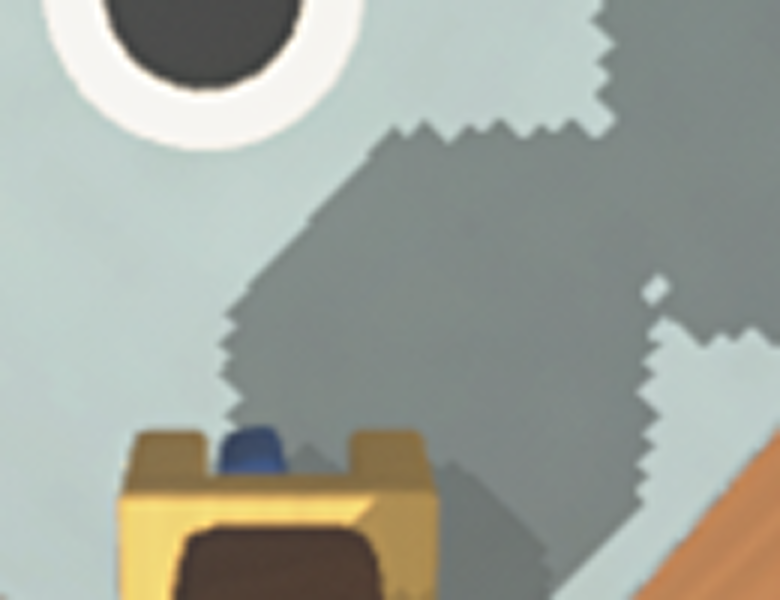

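View pics/s16.png

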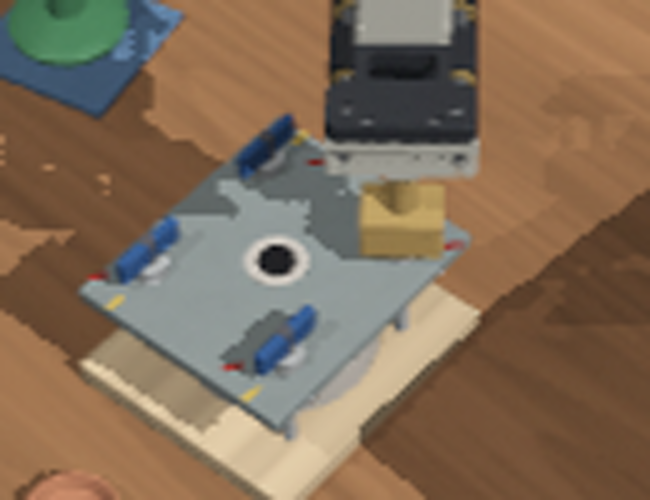

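```bash
python3 -m creep '[[0,0,0,0.03,255],[0,0,0,0,255]]'
python3 -m creep '[[0,0,0,-0.1,255],[0,0,-0.02,0,255],[0,0,-0.025,0,255],[0,0,0,-0.12,255],[0,0,0,-0.12,255],[0,0,0,-0.12,255],[0,0,0,-0.12,255],[0,0,0,-0.12,255],[0,0,0,-0.12,255],[0,0,0,-0.12,255],[0,0,0,0,255]]'
python3 - <<'E'
from h import *
go(NUT[3],CA,.167)
im=read_camera("scene");save("s17",im,5,(240,190,370,290))
E
```

```text
t: 19.32
tool_pos: [0.5182, 0.045, 0.1676]
orientation: [2.861, -1.295, -0.001]
force: [-1.8, -4.9, -2.0]
opening: 0.0156
t: 20.23
tool_pos: [0.5186, 0.0459, 0.2128]
orientation: [-3.137, -0.153, -0.001]
force: [0.3, -0.4, -2.3]
opening: 0.0157
t 20.23 pos [0.5186 0.0459 0.2128] th 0.0973 dx,dy,dz 0.0949 0.097 0.0458 twist 0.003 q6 1.462 F [ 0.3 -0.4 -2.3] T [ 0.03  0.02 -0.03]
```

View pics/s17.png

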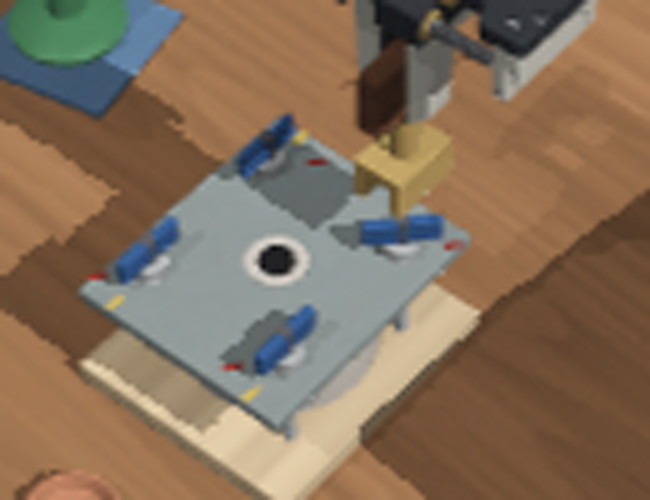

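```bash
python3 -m creep '[[0.0237,0.0242,0,0,255],[0.0237,0.0242,0,0,255],[0.0237,0.0242,0,0,255],[0.0237,0.0242,0,0,255],[0,0,0,0,255],[0,0,0,0,255]]'
python3 - <<'E'
from h import *
p=camera_params("scene")
A,B=[unproj(p,np.array(v)/5+[240,190]-.4,.106)[:2] for v in ((360,228),(442,223))]
d=A-B;print("nut1 turn", .75-((np.arctan2(d[1],d[0])-CA+np.pi/2)%np.pi-np.pi/2),np.linalg.norm(d))
look("w18",3,CA)
E
```

```text
t: 20.78
tool_pos: [0.6219, -0.0437, 0.2113]
orientation: [-3.138, -0.132, 0.003]
force: [0.5, 0.9, -3.6]
opening: 0.0159
nut1 turn 1.5597017189359927 0.043738249049815006
t 20.78 pos [ 0.6219 -0.0437  0.2113] th 0.084 dx,dy,dz 0.0008 -0.0022 0.0443 twist -0.0103 q6 1.334 F [ 0.5  0.9 -3.6] T [ 0.08 -0.    0.02]
```

View pics/w18.png

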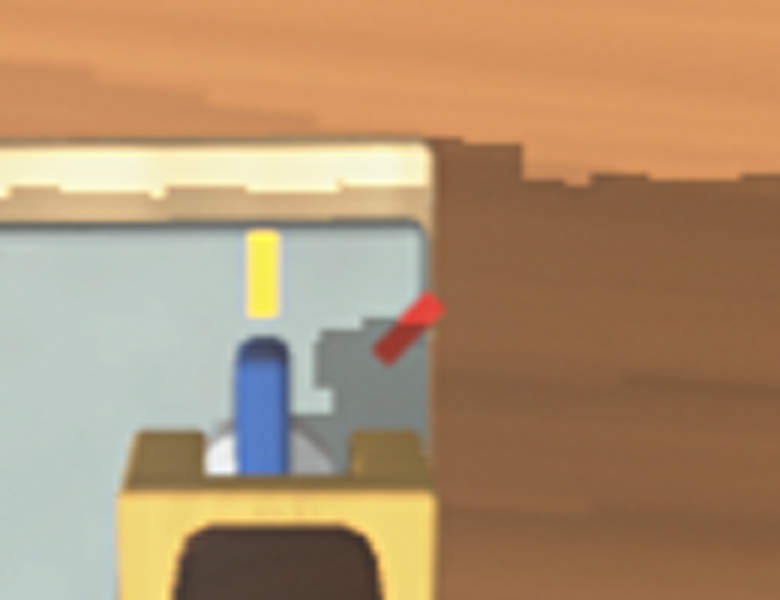

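```bash
python3 -m creep '[[0.0008,-0.0015,0.012,0,255],[0,0,0.012,0,255],[0,0,0.01,0,255],[0,0,0.009,0,255],[0,0,0,0,255],[0,0,0,0,255]]'
python3 - <<'E'
from h import *
look("w19",3,CA)
E
```

```text
t: 21.33
tool_pos: [0.6211, -0.0408, 0.1684]
orientation: [-3.138, -0.14, 0.003]
force: [0.0, -0.8, -2.6]
opening: 0.0156
t 21.33 pos [ 0.6211 -0.0408  0.1684] th 0.089 dx,dy,dz 0.0013 0.0008 0.0014 twist -0.0053 q6 1.334 F [ 0.  -0.8 -2.6] T [ 0.04 -0.02  0.01]
```

View pics/w19.png

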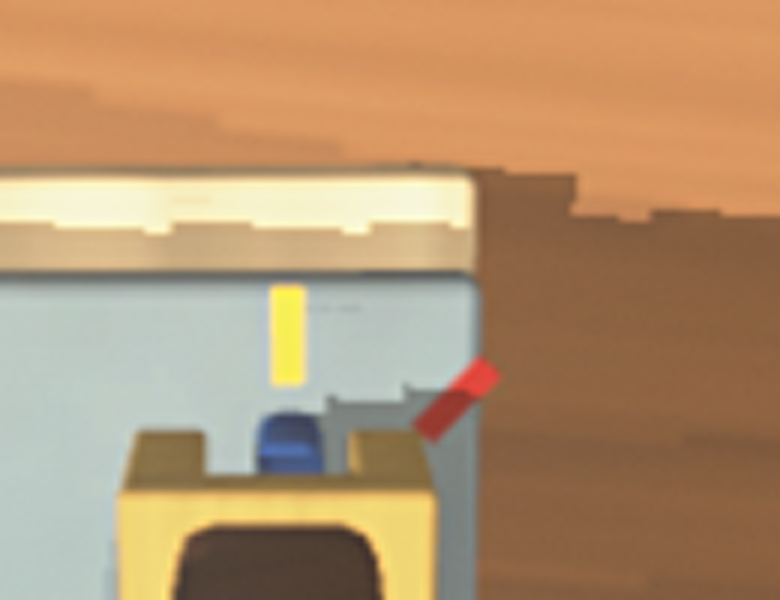

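```bash
python3 -m creep '[[0.001,0,0,0.105,255],[0,0,0,0.105,255],[0,0,0,0.105,255],[0,0,0,0.105,255],[0,0,0,0.105,255],[0,0,0,0.105,255],[0,0,0,0.105,255],[0,0,0,0.105,255],[0,0,0,0.1,255],[0,0,0,0,255],[0,0,0,0,255]]'
python3 - <<'E'
from h import *
look("w20",3,CA)
E
python3 -m creep '[[0,0,0,-0.1,255],[0,0,-0.02,0,255],[0,0,-0.025,0,255],[0,0,0,-0.12,255],[0,0,0,-0.12,255],[0,0,0,-0.12,255],[0,0,0,-0.12,255],[0,0,0,-0.12,255],[0,0,0,-0.12,255],[0,0,0,-0.12,255],[0,0,0,0,255]]'
python3 - <<'E'
from h import *
go(NUT[0],CA,.167)
im=read_camera("scene");save("s21",im,5,(240,190,370,290))
E
```

```text
t: 22.3
tool_pos: [0.6234, -0.0421, 0.1705]
orientation: [2.862, -1.294, 0.003]
force: [-1.3, -6.0, -2.3]
opening: 0.0156
t 22.3 pos [ 0.6234 -0.0421  0.1705] th -0.8494 dx,dy,dz -0.0011 0.0003 0.0035 twist -0.9437 q6 2.272 F [-1.3 -6.  -2.3] T [-1.17  0.23  0.05]
t: 23.27
tool_pos: [0.6234, -0.0405, 0.2151]
orientation: [-3.137, -0.153, -0.002]
force: [0.4, 0.3, -3.8]
opening: 0.0162
t 23.27 pos [ 0.6234 -0.0405  0.2151] th 0.0977 dx,dy,dz -0.0006 -0.0951 0.0481 twist 0.0034 q6 1.326 F [ 0.4  0.3 -3.8] T [0.02 0.04 0.  ]
```

View pics/w20.png

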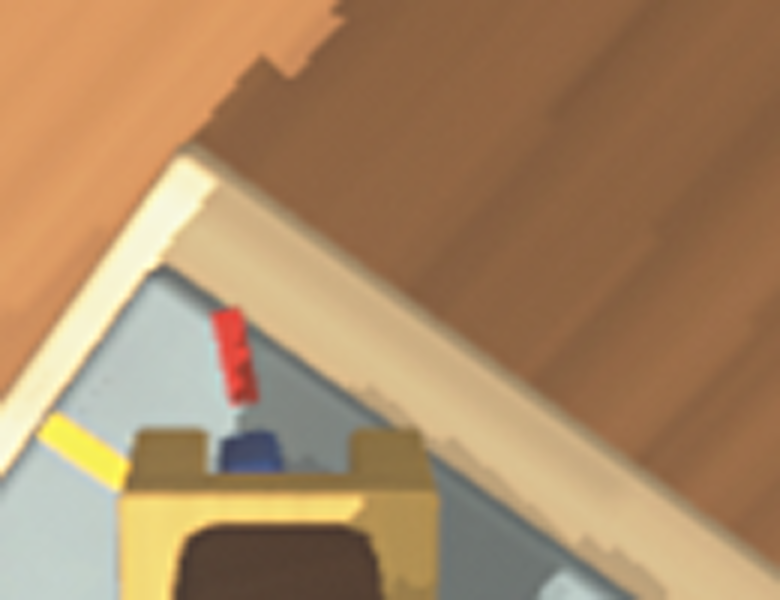

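View pics/s21.png

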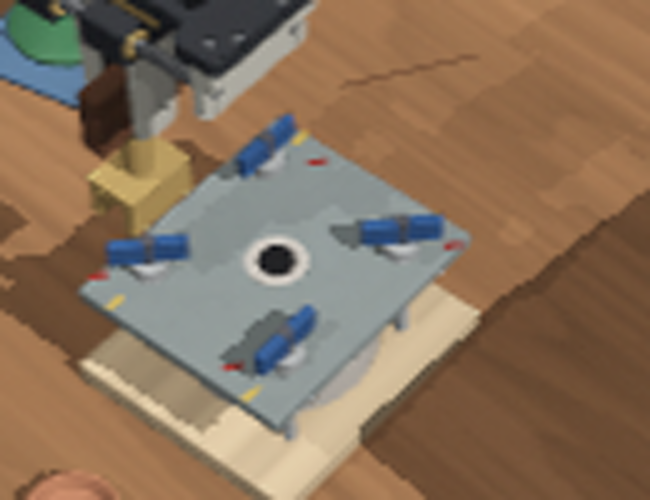

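Nuts 1 and 3 are home, with 0 and 2 still on yellow. Next is nut 0.

```bash
python3 -m creep '[[0,-0.0317,0,0,255],[0,-0.0317,0,0,255],[0,-0.0317,0,0,255],[0,0,0,0,255],[0,0,0,0,255]]'
python3 - <<'E'
from h import *
look("w22",0,CA)
E
```

```text
t: 23.73
tool_pos: [0.6145, 0.0557, 0.215]
orientation: [-3.138, -0.14, -0.001]
force: [-0.6, -1.0, -2.8]
opening: 0.0159
t 23.73 pos [0.6145 0.0557 0.215 ] th 0.0891 dx,dy,dz -0.0012 0.0015 0.048 twist -0.0052 q6 1.489 F [-0.6 -1.  -2.8] T [ 0.    0.04 -0.01]
```

View pics/w22.png

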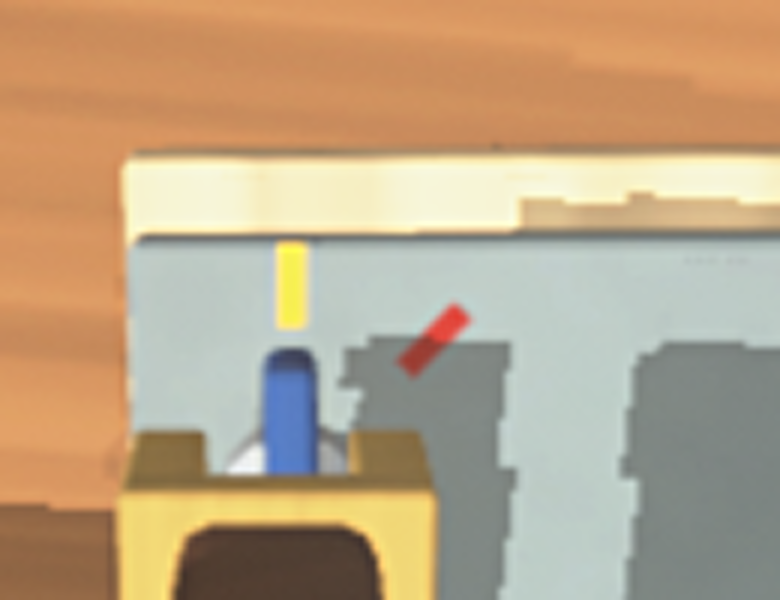

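```bash
python3 -m creep '[[-0.0006,0.0015,0.012,0,255],[0,0,0.012,0,255],[0,0,0.012,0,255],[0,0,0.01,0,255],[0,0,0,0,255],[0,0,0,0,255]]'
python3 - <<'E'
from h import *
look("w23",0,CA)
E
```

```text
t: 24.28
tool_pos: [0.6134, 0.0517, 0.1672]
orientation: [-3.138, -0.138, 0.004]
force: [-0.4, -0.1, -2.4]
opening: 0.0155
t 24.28 pos [0.6134 0.0517 0.1672] th 0.088 dx,dy,dz 0.0003 -0.0024 0.0002 twist -0.0063 q6 1.484 F [-0.4 -0.1 -2.4] T [0.01 0.03 0.02]
```

View pics/w23.png

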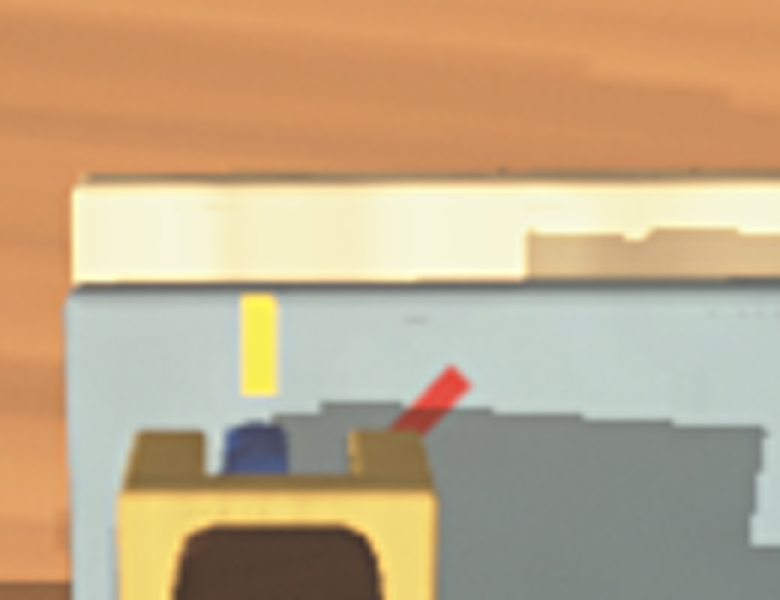

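```bash
python3 -m creep '[[0,-0.002,0,0,255],[0,0,0,0.105,255],[0,0,0,0.105,255],[0,0,0,0.105,255],[0,0,0,0.105,255],[0,0,0,0.105,255],[0,0,0,0.105,255],[0,0,0,0.105,255],[0,0,0,0.105,255],[0,0,0,0.1,255],[0,0,0,0,255],[0,0,0,0,255]]'
python3 - <<'E'
from h import *
look("w24",0,CA)
E
python3 -m creep '[[0,0,0,-0.1,255],[0,0,-0.02,0,255],[0,0,-0.025,0,255],[0,0,0,-0.12,255],[0,0,0,-0.12,255],[0,0,0,-0.12,255],[0,0,0,-0.12,255],[0,0,0,-0.12,255],[0,0,0,-0.12,255],[0,0,0,-0.12,255],[0,0,0,0,255]]'
python3 - <<'E'
from h import *
go(NUT[2],CA,.167)
im=read_camera("scene");save("s25",im,5,(240,190,370,290))
E
```

```text
t: 25.33
tool_pos: [0.6142, 0.0536, 0.1693]
orientation: [2.863, -1.293, 0.002]
force: [-0.6, -3.8, -3.0]
opening: 0.0159
t 25.33 pos [0.6142 0.0536 0.1693] th -0.8483 dx,dy,dz -0.0009 0.0002 0.0023 twist -0.9426 q6 2.424 F [-0.6 -3.8 -3. ] T [-0.89  0.26  0.08]
t: 26.3
tool_pos: [0.6141, 0.0548, 0.2139]
orientation: [-3.137, -0.153, -0.001]
force: [0.4, -0.2, -2.7]
opening: 0.0157
t 26.3 pos [0.6141 0.0548 0.2139] th 0.0977 dx,dy,dz -0.0971 0.0963 0.0469 twist 0.0034 q6 1.478 F [ 0.4 -0.2 -2.7] T [0.05 0.06 0.02]
```

View pics/w24.png

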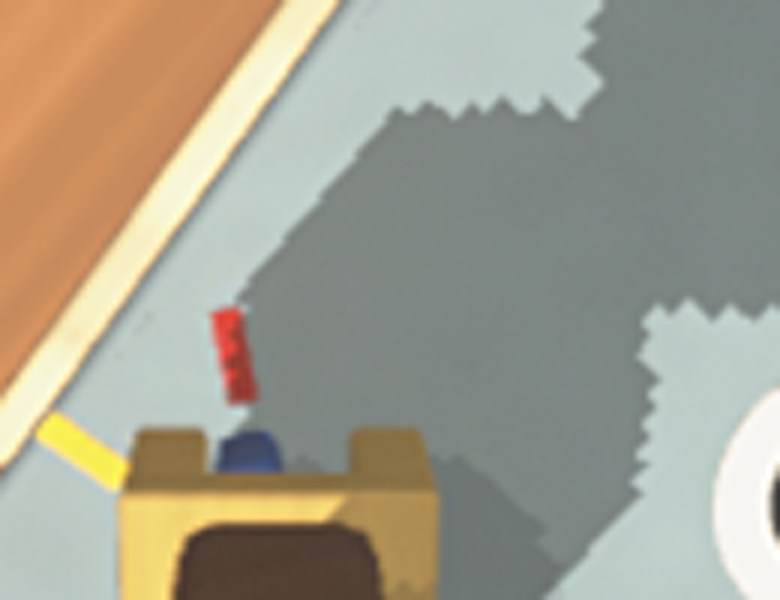

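View pics/s25.png

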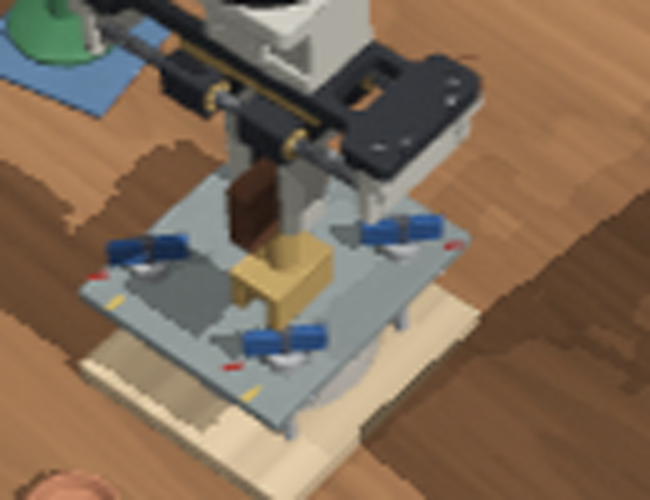

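Nut 0 is home. Last is nut 2.

```bash
python3 -m creep '[[-0.0243,0.0241,0,0,255],[-0.0243,0.0241,0,0,255],[-0.0243,0.0241,0,0,255],[-0.0243,0.0241,0,0,255],[0,0,0,0,255],[0,0,0,0,255]]'
python3 - <<'E'
from h import *
look("w26",2,CA)
E
```

```text
t: 26.85
tool_pos: [0.5252, -0.0515, 0.214]
orientation: [-3.139, -0.131, -0.001]
force: [0.6, 0.1, -2.4]
opening: 0.0154
t 26.85 pos [ 0.5252 -0.0515  0.214 ] th 0.0835 dx,dy,dz 0.0018 -0.0008 0.047 twist -0.0108 q6 1.292 F [ 0.6  0.1 -2.4] T [ 0.05 -0.03  0.01]
```

View pics/w26.png

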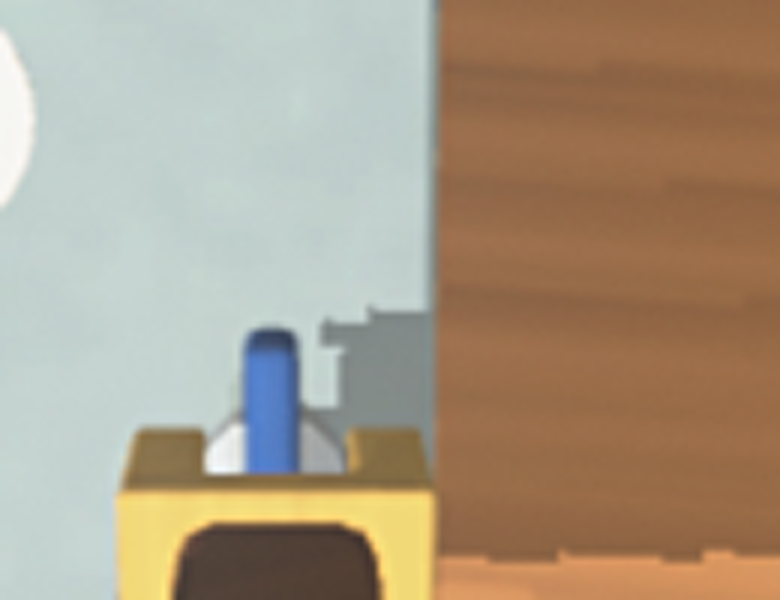

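```bash
python3 -m creep '[[0.0017,-0.0005,0.012,0,255],[0,0,0.012,0,255],[0,0,0.012,0,255],[0,0,0.01,0,255],[0,0,0,0,255],[0,0,0,0,255]]'
python3 - <<'E'
from h import *
look("w27",2,CA)
E
```

```text
t: 27.4
tool_pos: [0.5268, -0.0494, 0.1662]
orientation: [-3.138, -0.14, 0.003]
force: [-0.3, -0.8, -2.0]
opening: 0.0156
t 27.4 pos [ 0.5268 -0.0494  0.1662] th 0.0893 dx,dy,dz 0.0 0.0011 -0.0008 twist -0.005 q6 1.291 F [-0.3 -0.8 -2. ] T [0.05 0.02 0.01]
```

View pics/w27.png

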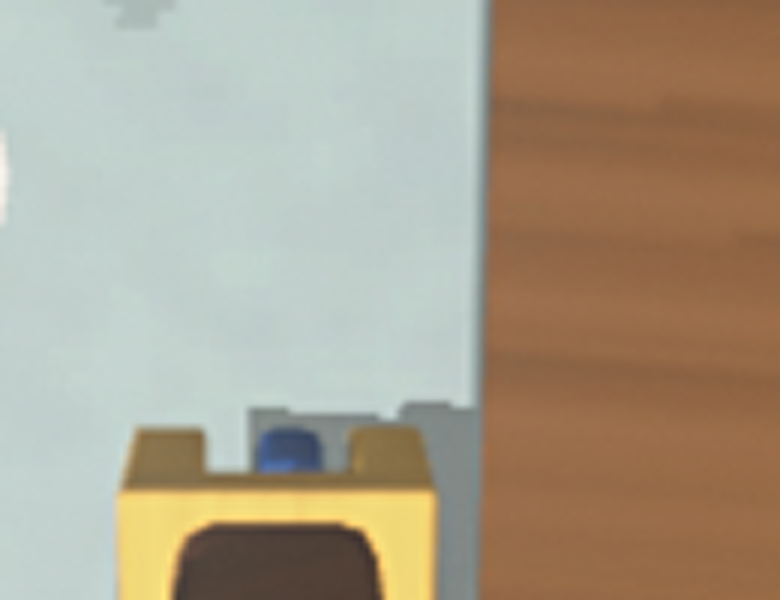

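```bash
python3 -m creep '[[0,0.0005,0,0.105,255],[0,0,0,0.105,255],[0,0,0,0.105,255],[0,0,0,0.105,255],[0,0,0,0.105,255],[0,0,0,0.105,255],[0,0,0,0.105,255],[0,0,0,0.105,255],[0,0,0,0.1,255],[0,0,0,0,255],[0,0,0,0,255]]'
python3 - <<'E'
from h import *
look("w28",2,CA)
E
python3 -m creep '[[0,0,0,-0.1,255],[0,0,-0.02,0,255],[0,0,-0.025,0,255],[0,0,0,-0.12,255],[0,0,0,-0.12,255],[0,0,0,-0.12,255],[0,0,0,-0.12,255],[0,0,0,-0.12,255],[0,0,0,-0.12,255],[0,0,0,-0.12,255],[0,0,0,0,255]]'
python3 - <<'E'
from h import *
go((.440,.264),CA,.0785)
im=read_camera("scene");save("s29",im,5,(240,190,370,290))
E
```

```text
t: 28.37
tool_pos: [0.5273, -0.0508, 0.1676]
orientation: [2.863, -1.292, -0.0]
force: [-1.2, -2.5, -3.5]
opening: 0.0161
t 28.37 pos [ 0.5273 -0.0508  0.1676] th -0.8482 dx,dy,dz -0.0004 0.0001 0.0006 twist -0.9425 q6 2.227 F [-1.2 -2.5 -3.5] T [-0.51  0.23  0.07]
t: 29.33
tool_pos: [0.5276, -0.05, 0.2128]
orientation: [-3.137, -0.153, -0.001]
force: [-0.5, -0.4, -2.9]
opening: 0.016
t 29.33 pos [ 0.5276 -0.05    0.2128] th 0.0976 dx,dy,dz -0.0565 -0.321 0.1343 twist 0.0033 q6 1.281 F [-0.5 -0.4 -2.9] T [-0.02  0.    0.  ]
```

View pics/s29.png

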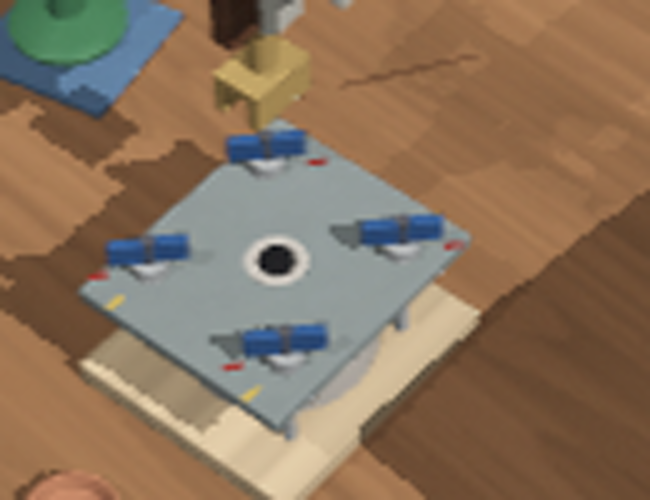

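All four are home. Carrying the key back to the pad.

```bash
python3 -m creep '[[-0.0063,-0.0357,-0.005,0,255],[-0.0063,-0.0357,0,0,255],[-0.0063,-0.0357,0,0,255],[-0.0063,-0.0357,0,0,255],[-0.0063,-0.0357,0,0,255],[-0.0063,-0.0357,0,0,255],[-0.0063,-0.0357,0,0,255],[-0.0063,-0.0357,0,0,255],[-0.0063,-0.0357,0,0,255],[0,0,0,0,255],[0,0,0,0,255]]'
python3 -m creep '[[0,0,0.025,0,255],[0,0,0.025,0,255],[0,0,0.025,0,255],[0,0,0.02,0,255],[0,0,0.015,0,255],[0,0,0.01,0,255],[0,0,0,0,255],[0,0,0,0,255]]'
python3 - <<'E'
from h import *
go((.440,.264),CA,.078)
im=read_camera("wrist");save("w30",im)
im=read_camera("scene");save("s30",im,5,(330,210,460,330))
E
```

```text
t: 30.3
tool_pos: [0.4415, 0.2665, 0.2176]
orientation: [-3.138, -0.141, 0.0]
force: [-0.2, -0.5, -2.3]
opening: 0.0157
t: 30.97
tool_pos: [0.4426, 0.2639, 0.0977]
orientation: [3.138, 0.137, -0.001]
force: [0.6, -0.3, -2.9]
opening: 0.016
t 30.97 pos [0.4426 0.2639 0.0977] th 0.0871 dx,dy,dz -0.0026 -0.0003 0.0197 twist -0.0072 q6 1.922 F [ 0.6 -0.3 -2.9] T [ 0.05  0.02 -0.01]
```

View pics/s30.png

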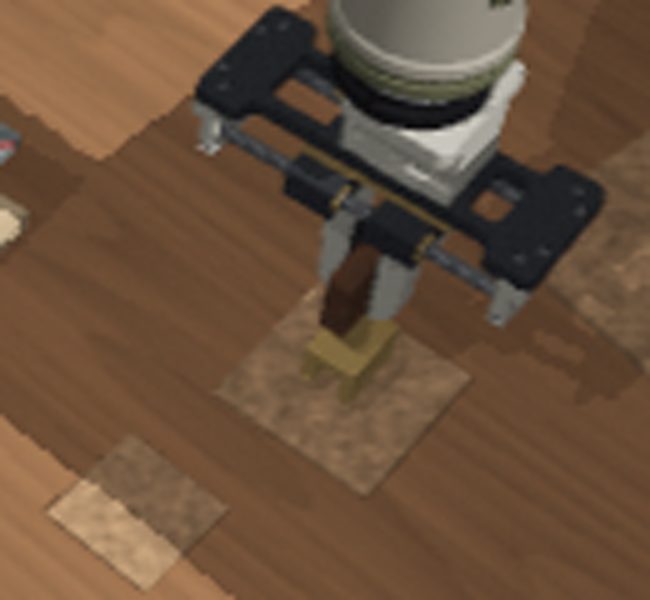

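View pics/w30.png

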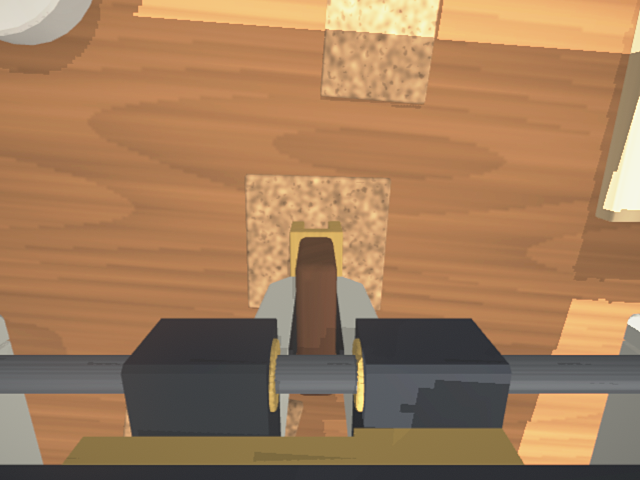

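```bash
python3 -m creep '[[0,0,0.008,0,255],[0,0,0.005,0,255],[0,0,0.003,0,255],[0,0,0,0,255],[0,0,0,0,255]]'
python3 -m creep '[[0,0,0.0015,0,255],[0,0,0,0,255],[0,0,0,0,255]]'
python3 -m creep '[[0,0,0.0015,0,255],[0,0,0,0,255],[0,0,0,0,255]]'
```

```text
t: 31.48
tool_pos: [0.4421, 0.2645, 0.0813]
orientation: [3.138, 0.14, -0.001]
force: [0.1, -0.5, -3.5]
opening: 0.0159
t: 31.73
tool_pos: [0.4425, 0.2646, 0.0802]
orientation: [-3.138, -0.14, -0.0]
force: [0.9, -0.2, -2.9]
opening: 0.0155
t: 31.98
tool_pos: [0.4424, 0.2645, 0.0786]
orientation: [3.138, 0.139, -0.0]
force: [0.0, -0.7, -2.4]
opening: 0.0157
```

```bash
python3 -m creep '[[0,0,0.001,0,255],[0,0,0,0,255],[0,0,0,0,255]]'
python3 -m creep '[[0,0,0.001,0,255],[0,0,0,0,255],[0,0,0,0,255]]'
```

```text
t: 32.23
tool_pos: [0.4427, 0.2647, 0.0781]
orientation: [-3.138, -0.139, -0.001]
force: [-0.2, -0.1, 0.7]
opening: 0.0159
t: 32.48
tool_pos: [0.443, 0.2648, 0.0779]
orientation: [-3.138, -0.139, -0.002]
force: [-3.1, -1.8, 9.1]
opening: 0.0158
```

Contact at z 0.078 with about 9 N. I'll ease that off slightly and release.

```bash
python3 -m creep '[[0,0,-0.0008,0,255],[0,0,0,0,255],[0,0,0,0,255]]' 5
python3 -m creep '[[0,0,0,0,215],[0,0,0,0,215],[0,0,0,0,200],[0,0,0,0,150],[0,0,0,0,80],[0,0,0,0,0],[0,0,0,0,0],[0,0,0,0,0],[0,0,0,0,0],[0,0,0,0,0],[0,0,0,0,0],[0,0,0,0,0]]'
python3 - <<'E'
from h import *
im=read_camera("wrist");save("w31",im)
im=read_camera("scene");save("s31",im,5,(330,210,460,330))
E
```

```text
t: 32.73
tool_pos: [0.443, 0.2647, 0.0779]
orientation: [-3.138, -0.139, -0.002]
force: [-0.7, -0.7, 4.0]
opening: 0.0158
t: 33.73
tool_pos: [0.4425, 0.2646, 0.0775]
orientation: [-3.138, -0.139, -0.0]
force: [0.3, 0.3, -0.0]
opening: 0.0752
```

View pics/w31.png

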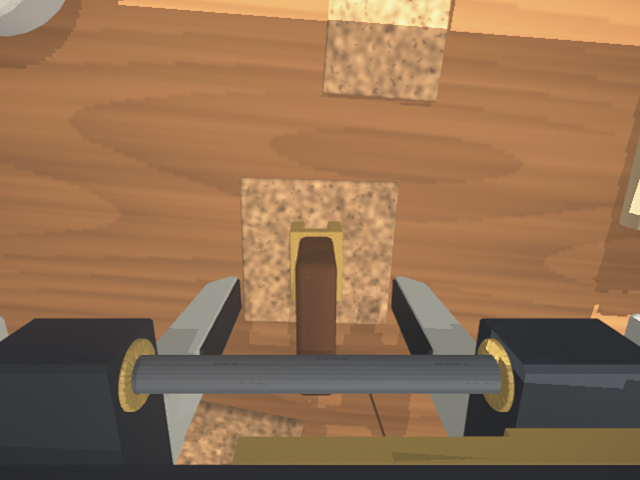

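View pics/s31.png

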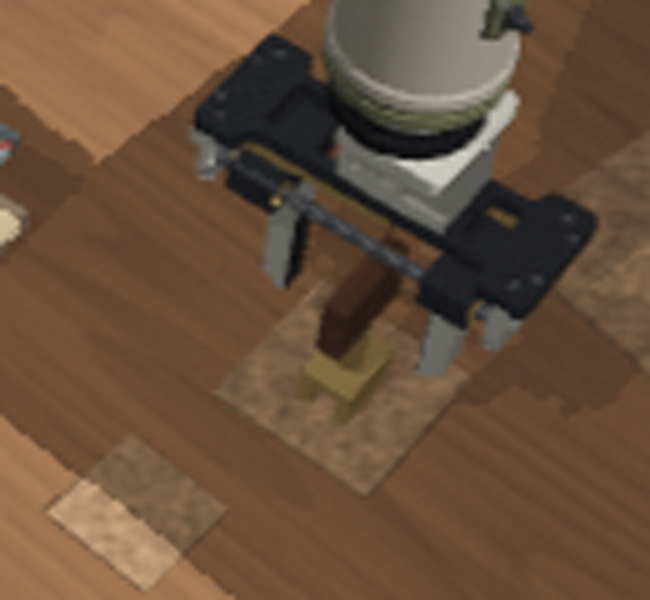

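The key stands released on the pad. I'll retract straight up, then move aside so the cameras have a clear view.

```bash
python3 -m creep '[[0,0,-0.01,0,0],[0,0,-0.03,0,0],[0,0,-0.03,0,0],[0,0,-0.035,0,0],[0,0,-0.035,0,0],[0,0,-0.01,0,0],[-0.03,-0.02,0,0,0],[-0.03,-0.02,0,0,0],[0,-0.02,0,0,0],[0,0,0,0,0]]'
python3 - <<'E'
from h import *
print(read_state()["t"])
im=read_camera("wrist");save("w32",im)
im=read_camera("scene");save("s32",im)
im=read_camera("top");save("t32",im)
E
```

```text
t: 34.67
tool_pos: [0.3757, 0.3214, 0.228]
orientation: [-3.137, -0.143, -0.001]
force: [-0.1, 0.7, -0.1]
opening: 0.0929
34.6667
```

View pics/s32.png

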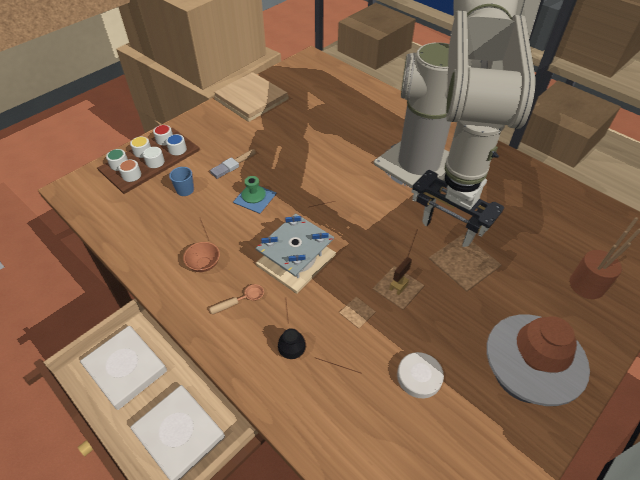

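View pics/t32.png

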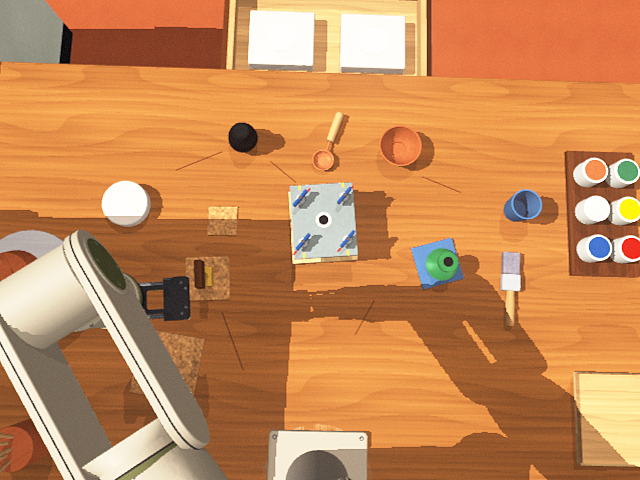

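View pics/w32.png

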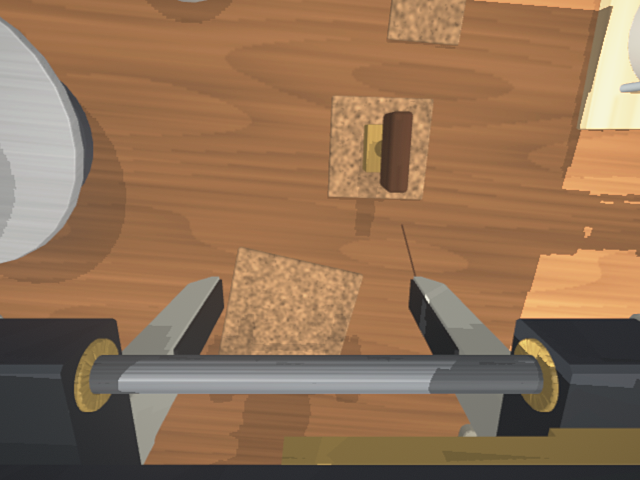

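Run:
```python
from h import *
p=camera_params("top");im=cv2.imread("pics/t32.png")
hsv=cv2.cvtColor(im,cv2.COLOR_BGR2HSV);m=cv2.inRange(hsv,(105,140,60),(125,255,255));m[:, :285]=0;m[:,362:]=0;m[:178]=0;m[265:]=0
n,l,s,c=cv2.connectedComponentsWithStats(m)
for i in range(1,n):
    if s[i,4]<15: continue
    ys,xs=np.where(l==i);X=np.array([unproj(p,(x,y),.108)[:2] for x,y in zip(xs,ys)])
    v=np.linalg.svd(X-X.mean(0))[2][0];a=np.arctan2(v[1],v[0])-.0943;a=(a+np.pi/2)%np.pi-np.pi/2
    print(X.mean(0).round(3),len(xs),"turn",round(.75-a,3))
print(proj(p,[[.442,.264,.006],[.442,.264,.106]]))
w=camera_params("wrist");print(proj(w,[[.442,.264,.03],[.442,.264,.106]]))
```

```text
[ 0.632 -0.049] 19 turn 1.462
[0.622 0.046] 20 turn 1.585
[ 0.611 -0.033] 21 turn 1.511
[0.602 0.062] 22 turn 1.493
[ 0.536 -0.058] 17 turn 1.481
[0.526 0.038] 21 turn 1.444
[ 0.515 -0.041] 20 turn 1.506
[0.507 0.053] 24 turn 1.572
[[207.4175627  277.05395961]
 [198.16075281 273.52783229]]
[[379.0857506  150.58038745]
 [396.18424125 156.1192422 ]]
```

```bash
python3 -c "
from plant import *
print(close_job())"
```

```text
the job is handed in; nothing more can be done
None
```

I tightened all four wing nuts with the key, in two crosswise passes. I then stood the key back on the middle-sized cork pad, let go, and handed the job in at about 35 s. `close_job()` gives no verdict, so these are my own checks.

- **First pass:** I took the nuts in the order 0, 2, 3, 1, each to its yellow line. The scene view then showed all four wings parallel to the clamp's x axis.
- **Second pass:** I took them in the order 1, 3, 0, 2, each to its red line. When nuts 1 and 3 were home, 0 and 2 were still on yellow.
- **Nut angles:** From the last top view I measured turns of about 1.44 to 1.59 rad, all past 1.38. Readings above 1.5 can only be measurement noise, since that is the hard stop. Each wing showed as two blobs of about 20 pixels, so these angles are rough.
- **Key:** It stands upright and released, about 2 mm from my estimate of the pad's centre. It appears where I predicted in both the top and wrist views.
- **Everything else:** In the final pictures the bystander items look to be where they started. I saw no sign of fingers on the clamp, and the wrist force readings stayed under about 10 N. The gripper is clear of everything.

Two small disagreements came up. The wrist and top cameras differed by about 2 mm on the clamp position, so I lined up each nut using the wrist view. On the second descent onto nut 0 the key was about 2 mm off centre; I corrected that before turning.

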